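# Load the bottle tray and latch it into its dock

## Task

The lotion bottle on the desk has fallen over: stand it upright on the desk and let go of it, then take it again from above and set it in the large cell of the white tray; also set the two white-capped eye-drop bottles upright in the two small cells, one in each, in whatever order suits. With all three in, push the tray fully home into its dock by its finger plate, so that it lifts the hinged catch and the catch drops behind the tray's rear wall. Do not let the bottles fall from a height, and leave the spray bottle, the blue box and the small carton where they are.

Things in the scene. Friction and masses are not known exactly. Their poses are not given: they have to be found in the camera images.
- lotion_mid (a point): Lotion bottle, white, grey cap, 0.12 to 0.24 kg, lying on its side on the desk at the start; it can roll. Round body 56 mm in diameter up to 105 mm from the underside, then a cap 34 mm in diameter up to 129 mm. This point: on its axis, 64.5 mm from the underside (28 mm above the desk while lying). z axis: from underside to cap; lying, it points to +y within about 0.5 rad.
- drop_1_mid (a point): Eye-drop bottle with white cap, standing on the desk, 62 mm tall; body 25 mm in diameter up to 42 mm, then a cap 16 mm in diameter from 42 to 62 mm. This point is on its axis half-way up, 31 mm above its underside; z axis up. About 25 g. The two eye-drop bottles are alike and interchangeable.
- drop_2_mid (a point): The second eye-drop bottle, the same in shape and size as the first; point on its axis half-way up, 31 mm above its underside.
- tray: Loose white tray, 0.36 to 0.6 kg, drawn out 45 to 65 mm between the dock's rails (2 mm play a side). Origin: underside centre of its cell block, 74 mm (x) x 192 mm (y) x 26 mm tall, 5 mm above the desk; walls 4 mm. x points into the dock, y left. From left to right: large cell, bare middle strip 30 mm wide, two small cells. Its rear wall (x 33 to 37 mm) lifts the catch.
- large_cell (a point): Centre of the floor of the tray's large cell, 66 x 66 mm inside, open above, walls 22 mm above this point; this point is 9 mm above the desk. Axes as the tray's.
- small_cell_1 (a point): Centre of the floor of the tray's small cell next to the middle strip, 36 mm (x) by 38 mm (y) inside, walls 22 mm above this point, which is 9 mm above the desk. Behind both small cells is a solid ledge as high as the walls.
- small_cell_2 (a point): Centre of the floor of the outer (right-hand) small cell, same size; 42 mm to the right of the first.
- finger_plate (a point): Upright plate at the near end of the tray's tongue, by which it is pushed: 8 mm thick (tray x), 40 mm wide, 45 mm tall from the tray's underside. This point is its centre, 22.5 mm above the tray's underside, 96 mm towards the robot from the tray's origin and 7 mm to its left; 55 mm clear of the cells' front wall.
- dock: Grey dock fixed to the desk: plate 200 x 208 x 5 mm with side rails 20 mm high and a back stop. Origin: at desk height, where the tray's origin is in x and y when the tray is home. x: the way the tray slides in. The stop halts the tray 2 mm past home; the catch drops when the tray comes within about 2 mm of home.
- catch (a joint): Hinged steel gravity catch of the dock, over the tray's middle strip: pivot at the back, nose towards the robot, top 41 mm above the desk at rest. Radians: 0 = dropped, grows to about 0.25 as the tray's rear wall lifts the nose by its ramp; it falls by its own weight. Pushing the tray in takes about 1 to 4 N.
- spray: Bystander: slim white bottle with a pointed tip, 48 mm in diameter, 175 mm tall, standing; origin under its centre.
- prism_box: Bystander: small blue box 35 x 50 x 29 mm; origin under its centre.
- strip_box: Bystander: small white carton 34 x 55 x 24 mm; origin under its centre.

How it is judged:
On the way, in this order (a step that is already met when the one before it is completed fails the run):
1. the lotion bottle stands upright on the desk, let go (angle between lotion_mid's own z axis and vertical below 0.1 rad and height (world z) of lotion_mid between 0.06 and 0.069 m and contact force between the fingers and lotion below 0.05 N), for 0.2 s.
2. all three bottles stand upright in their cells, let go, the tray still drawn out (angle between each of lotion_mid, drop_1_mid, drop_2_mid's own z axis and vertical below 0.12 rad and z of lotion_mid in the frame of tray between 0.0635 and 0.0735 m and horizontal distance between lotion_mid and large_cell below 0.01 m and z of drop_1_mid in the frame of tray between 0.03 and 0.04 m and (horizontal distance between drop_1_mid and small_cell_1 below 0.012 m or horizontal distance between drop_1_mid and small_cell_2 below 0.012 m) and z of drop_2_mid in the frame of tray between 0.03 and 0.04 m and (horizontal distance between drop_2_mid and small_cell_1 below 0.012 m or horizontal distance between drop_2_mid and small_cell_2 below 0.012 m) and contact force between the fingers and lotion below 0.05 N and contact force between the fingers and drop_1 below 0.05 N and contact force between the fingers and drop_2 below 0.05 N and x of tray in the frame of dock below -0.02 m), for 0.2 s.
3. the tray is home and the catch has dropped (x of tray in the frame of dock between -0.006 and 0.006 m and value of joint catch below 0.06 rad), for 0.2 s.
At the end, for the whole second after the job is handed in: Lotion bottle in the large cell (10 mm of its centre), one eye-drop bottle in each small cell (12 mm), all standing on the cell floor, upright within 0.12 rad; tray within 6 mm of home, catch down (below 0.06 rad) behind its rear wall; all released and at rest (all of step 3 and angle between each of lotion_mid, drop_1_mid, drop_2_mid's own z axis and vertical below 0.12 rad and z of lotion_mid in the frame of tray between 0.0635 and 0.0735 m and horizontal distance between lotion_mid and large_cell below 0.01 m and z of drop_1_mid in the frame of tray between 0.03 and 0.04 m and (horizontal distance between drop_1_mid and small_cell_1 below 0.012 m or horizontal distance between drop_1_mid and small_cell_2 below 0.012 m) and z of drop_2_mid in the frame of tray between 0.03 and 0.04 m and (horizontal distance between drop_2_mid and small_cell_1 below 0.012 m or horizontal distance between drop_2_mid and small_cell_2 below 0.012 m) and contact force between the fingers and lotion below 0.05 N and contact force between the fingers and drop_1 below 0.05 N and contact force between the fingers and drop_2 below 0.05 N and linear speed of each of lotion, drop_1, drop_2, tray below 0.02 m/s); the robot touches nothing.
It fails at once if a bystander (spray bottle, blue box or carton) is moved more than 3 cm (distance of any of spray, prism_box, strip_box from where it was at the start of the episode above 0.03 m).
It fails at once if a bottle is dropped from more than about 4 cm ((height (world z) of lotion_mid above 0.115 m and contact force between lotion and anything else below 0.001 N) or (height (world z) of drop_1_mid above 0.082 m and contact force between drop_1 and anything else below 0.001 N) or (height (world z) of drop_2_mid above 0.082 m and contact force between drop_2 and anything else below 0.001 N)).
It also fails if it takes over 72 s, if anything falls off the work surface, if the arm or the gripper's body presses on something with over 40 N, if the wrist force passes 120 N, or if a joint passes its speed limit or range.

## Robot

A 7-joint arm with a two-finger parallel gripper is mounted at the origin on a cart in front of the work surface, level with it; the furniture and walls round the work are solid. World frame = base frame: x ahead of the robot, y to its left, z up, the work surface at z = 0. Lengths are in m, angles in rad, forces in N, time in s.
With the tool pointing down it reaches from about 0.425 to 0.925 m from the base axis. Payload 6.8 kg.
Tool frame: the origin (TCP) lies between the finger pads; the fingertips stand r.tcp_to_tips ahead of it and the grasp point (between the pads) lies 3 mm ahead of it (r.tcp_to_tips is the distance from the TCP to the fingertips, in m); z points along the fingers, y is the line along which they close (so a half turn about z gives the same grasp; the last joint's range is limited). The gripper opens to 85 mm and grips with 20 to 120 N. Pads are 22 mm wide; open, the fingers measure 114 mm over their backs; the gripper's body (76 mm by 85 mm) begins 54 mm behind the grasp point. The pads swing forward as they close: fully open they stand 13 mm farther back than shut.
Start: joints at [-1.263, 0.477, 0.022, 1.555, -0.011, 1.109, -0.083], TCP at [0.273, 0.618, 0.253] pointing down, gripper open.
Joint ranges: [-2.96, 2.96], [-0.34, 2.1], [-1.41, 1.46], [0.24, 2.44], [-1.37, 4.51], [0.17, 1.92], [-2.96, 2.96]. Speed limits (rad/s): [2.39, 2.39, 3.14, 3.14, 3.14, 3.14, 3.14].

## Interface

Orientations are given as a rotation vector (axis times angle).
In Python, from bench import r gives the robot as it stands. The module is installed in compiled form; this text tells all that it offers.
- The arm moves only by the tool step_arm, never from a script. Its argument "moves" is a list of rows, each an object of numbers: "rx", "ry", "rz": the turn, a rotation vector about the tool's x, y, z in degrees; "dx", "dy", "dz": the shift along the tool's x, y, z in mm; "gripper": the opening, from -1 (shut) to 1 (fully open). In form: [{"rx": .., "ry": .., "rz": .., "dx": .., "dy": .., "dz": .., "gripper": ..}, ...]. A call has 1 to 20 rows; each row shifts and turns the commanded pose from where the row before left it, along the tool's axes as they then stand; what a row does not reach is not made up. A row lasts 1/8 s, in which the tool goes at most 62.5 mm and 10.7 degrees, less where a joint would pass 70% of its speed; a pose out of reach is approached as far as the arm can. A call is refused whole if a number of a shift passes 62.5 or a number of a turn 10.7, either way. A call with a gripper value outside its range is refused whole. The fingers move at their own pace and stop on an object; "grip_force" is the grip in N (left out, the last holds). Time passes only in rows, so rows that do not move let the fingers close. It gives the time, the measured TCP pose, the force, the opening and the grip force at its end, in the units of the state.
- r.get_obs(): the state, without advancing time (a new reading comes with each control period).
- r.grab_frame(name): name is "scene" or "top" or "wrist"; returns the picture (384x512x3 uint8, blue, green, red); there is no depth.
- r.camera_info(name): a dict with "mtx" (3x3 intrinsics, pixels), "rvec" (rotation vector, rad) and "tvec" (3), from world to camera coordinates, as OpenCV has them. Camera axes: x right, y down, z forward; pixel columns grow to the right and rows downward; lengths in m; the calibration is good to about 2 mm. A picture is of the moment at which its call begins: read the wrist's pose just before it. camera_info takes no time and is no camera call; for the wrist camera it gives the pose at the moment of the call.
- r.hand_in(): hands the job in; it is judged then, once.
The state is a dict: "clock": time; "joints": joint angles; "qvel": joint speeds; "tau": joint torques, N m; "tcp_pos": TCP position; "orientation": TCP orientation; "contact_force": force on the tool from outside, world axes, zero at the start; "moment": the same for the moment, N m; "grip_width": finger opening in m; "gripper_force": force on a finger pad.
Only numpy, scipy, OpenCV 4.12 (cv2) and the standard library are available. Lean on these libraries where they do the work, as an engineer would, in place of code of your own. Each camera call takes 0.05 s, during which the arm holds its last target. There are 200 camera calls.

## Working session

There is one attempt and no reset: what is moved stays moved. The work goes in short steps, Python scripts to look and compute and a tool call to move; the robot and the scene stay as the last step left them, time stands still between calls to the robot, and variables do not carry over. Pictures are saved under pics/ and viewed, at most 10 in all, crops included, and the job is handed in when it is done.

Besides the shell and the picture viewer there is one more tool, called after "Call:" by a JSON object that holds its "name" and its "arguments". step_arm: Moves the arm, as the interface text tells. Its arguments: {"type":"object","properties":{"moves":{"type":"array","items":{"type":"object","properties":{"rx":{"type":"number"},"ry":{"type":"number"},"rz":{"type":"number"},"dx":{"type":"number"},"dy":{"type":"number"},"dz":{"type":"number"},"gripper":{"type":"number"}}}},"grip_force":{"type":"number"}},"required":["moves"]}

```bash
mkdir -p pics
python3 - <<'E'
from bench import r
import cv2,numpy as np
print(r.get_obs(), r.tcp_to_tips)
for n in ("top","scene"):
    im=r.grab_frame(n); cv2.imwrite(f"pics/{n}0.png",cv2.resize(im,(800,600),interpolation=cv2.INTER_CUBIC)); cv2.imwrite(f"pics/{n}0_raw.png",im)
    c=r.camera_info(n); R=cv2.Rodrigues(np.array(c["rvec"]))[0]; print(n,c, -R.T@np.array(c["tvec"]).ravel())
E
```

```text
{'clock': 0.0, 'joints': array([-1.26310813,  0.47782496,  0.02236308,  1.55640535, -0.01149715,
        1.10931979, -0.08308943]), 'qvel': array([ 0.00069977, -0.00040057,  0.00090096,  0.00021652, -0.0011288 ,
        0.00196829, -0.00165381]), 'tau': array([ 4.83109379e-04, -5.96455622e+01,  1.60869732e+00, -2.81196535e+01,
        1.25420120e-02,  9.47022869e-03,  2.35962835e-05]), 'tcp_pos': array([0.27244702, 0.61698893, 0.25232894]), 'orientation': array([-6.48356161e-01, -3.07372527e+00,  2.84989175e-03]), 'contact_force': array([-0.27575781,  0.64742429,  0.18346374]), 'moment': array([-0.0222903 ,  0.01688493, -0.03214863]), 'gripper_force': 0.0, 'grip_width': 0.08534157962763861} 0.022
top {'mtx': array([[418.83235425,   0.        , 258.20304102],
       [  0.        , 418.83235425, 195.47514214],
       [  0.        ,   0.        ,   1.        ]]), 'rvec': array([ 2.14860782, -2.1657841 ,  0.09686882]), 'tvec': array([0.05912532, 0.54913842, 1.42026906])} [0.39313124 0.02889429 1.47201425]
scene {'mtx': array([[492.87368479,   0.        , 269.87947007],
       [  0.        , 492.87368479, 190.12977465],
       [  0.        ,   0.        ,   1.        ]]), 'rvec': array([ 1.92991589, -0.53657834,  0.36444813]), 'tvec': array([-0.4580394 ,  0.19784577,  1.13961275])} [-0.11788993 -1.05773765  0.64416868]
```

View pics/top0.png

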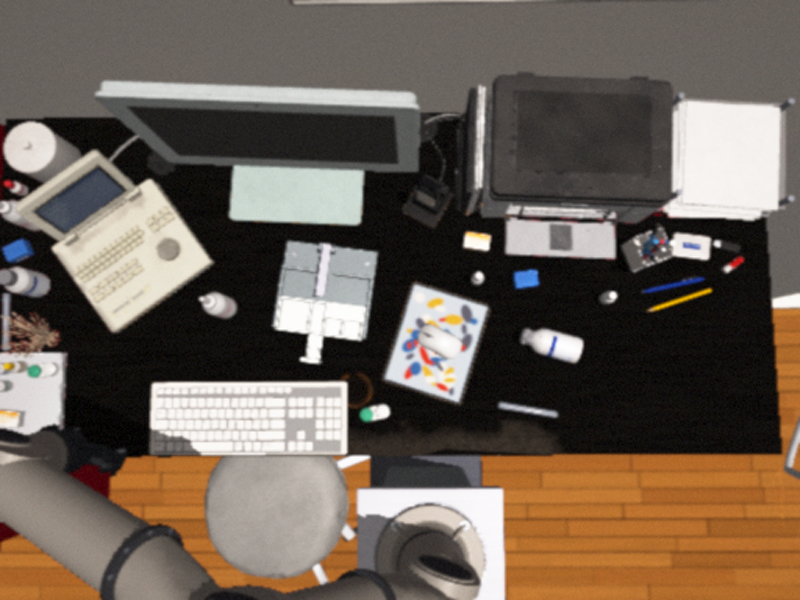

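View pics/scene0.png

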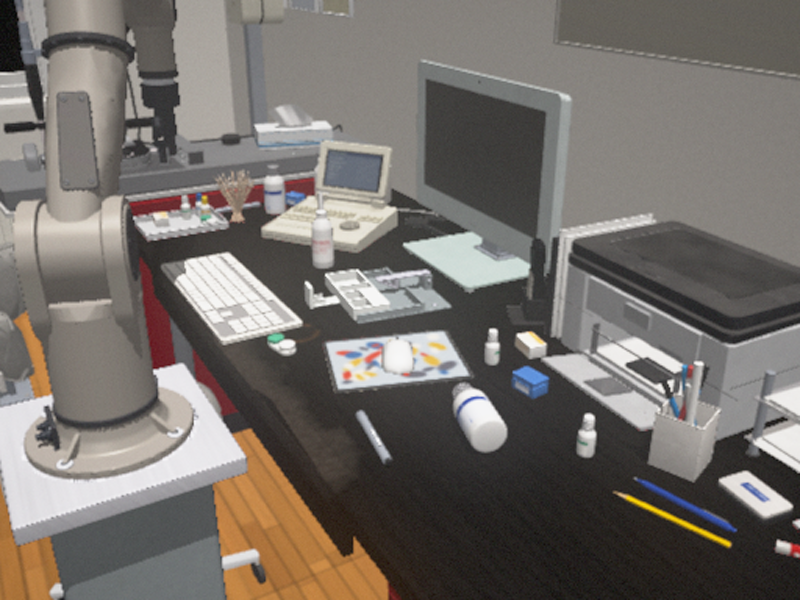

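The top view (800x600) shows the lotion lying with cap at (527,338) and base at (583,346). The drops are at (478,277) and (608,297), the tray block around (322,318), the finger plate at (312,360) and the spray at (217,305).

```bash
cat > h.py <<'E'
from bench import r
import cv2,numpy as np
from scipy.spatial.transform import Rotation as Ro
def P(c,uv,z):
    "pixel (raw) -> world at height z"
    R=cv2.Rodrigues(np.array(c["rvec"]))[0]; t=np.array(c["tvec"]).ravel()
    d=R.T@np.linalg.solve(c["mtx"],[uv[0],uv[1],1.]); o=-R.T@t
    return o+d*(z-o[2])/d[2]
def pj(c,p): return cv2.projectPoints(np.array(p,float).reshape(-1,3),c["rvec"],c["tvec"],c["mtx"],None)[0].reshape(-1,2)
def pose():
    o=r.get_obs(); return np.array(o["tcp_pos"]),Ro.from_rotvec(o["orientation"])
def goto(p,R=None):
    "total tool-frame shift (mm, in present tool axes) and rotvec (deg)"
    p0,R0=pose(); print("d mm",np.round(R0.inv().apply(np.array(p)-p0)*1000,1),"rot",np.round((R0.inv()*(R or R0)).as_rotvec(degrees=True),1))
E
python3 - <<'E'
from h import *
c=r.camera_info("top"); s=0.64
for n,u,z in [("cap",(523,336),.028),("base",(583,346),.028),("dropA",(478,277),.05),("dropB",(608,297),.05),("plate",(312,360),.05),("trayFL",(275,331),.031),("trayFR",(370,342),.031),("blue",(526,278),.02),("carton",(478,241),.02),("spray",(217,305),.08),("printer_front",(560,257),0.03)]:
    print(n,np.round(P(c,(u[0]*s,u[1]*s),z),3))
c2=r.camera_info("scene")
for n,u,z in [("dropA",(492,345),.045),("dropB",(586,437),.045),("plate",(310,292),.03)]: print(n,np.round(P(c2,(u[0]*s,u[1]*s),z),3))
p,R=pose(); print(R.as_matrix().round(3)); print(-cv2.Rodrigues(r.camera_info("wrist")["rvec"])[0].T@np.array(r.camera_info("wrist")["tvec"]).ravel())
t=cv2.imread("pics/top0_raw.png")
a=cv2.resize(t[145:240,165:260],(400,400),interpolation=cv2.INTER_CUBIC); b=cv2.resize(t[145:240,295:390+0],(400,400),interpolation=cv2.INTER_CUBIC)
cv2.imwrite("pics/m1.png",np.hstack([a,b]))
E
```

```text
cap [ 0.48  -0.208  0.028]
base [ 0.457 -0.339  0.028]
dropA [ 0.609 -0.109  0.05 ]
dropB [ 0.562 -0.391  0.05 ]
plate [0.43  0.254 0.05 ]
trayFL [0.495 0.34  0.031]
trayFR [0.469 0.129 0.031]
blue [ 0.61  -0.219  0.02 ]
carton [ 0.695 -0.114  0.02 ]
spray [0.549 0.455 0.08 ]
printer_front [ 0.655 -0.294  0.03 ]
dropA [ 0.597 -0.13   0.045]
dropB [ 0.545 -0.418  0.045]
plate [0.437 0.266 0.03 ]
[[-0.915  0.404 -0.001]
 [ 0.404  0.915 -0.002]
 [-0.    -0.002 -1.   ]]
[0.20565621 0.64700742 0.37476648]
```

View pics/m1.png

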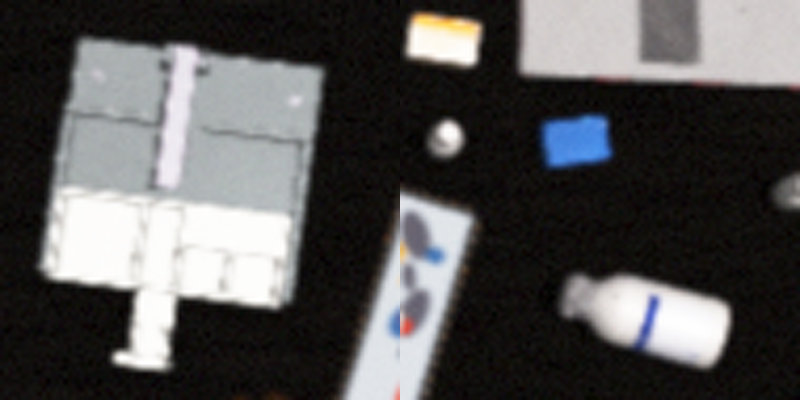

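The zoomed crop shows the lotion's cap end at crop px (562,293) and base at (727,345). The large cell is at (97,235) and the small cells at (202,268) and (250,275). Setting out towards the lotion.

Call:
{"name": "step_arm", "arguments": {"moves": [{"dx":-44,"dy":-37},{"dx":-44,"dy":-37},{"dx":-44,"dy":-37},{"dx":-44,"dy":-37},{"dx":-44,"dy":-37},{"dx":-44,"dy":-37},{"dx":-44,"dy":-37},{"dx":-44,"dy":-37},{"dx":-44,"dy":-37},{"dx":-16,"dy":-48},{"dx":-16,"dy":-48},{"dx":-16,"dy":-48},{"dx":-16,"dy":-48},{"dx":-16,"dy":-48},{"dx":-16,"dy":-48},{"dx":-16,"dy":-48},{"dx":-16,"dy":-48},{"dx":-16,"dy":-48}], "grip_force": 30}}

```text
invalid input at $.moves[0]: expected keys rx, ry, rz, dx, dy, dz, gripper
```

Call:
{"name": "step_arm", "arguments": {"moves": [{"rz":9.5},{"rz":9.5},{"rz":9.5},{"rz":9.5},{"rz":9.5},{"rz":9.5},{"rz":9.5},{"rz":9.5},{}]}}

```text
invalid input at $.moves[0]: expected keys rx, ry, rz, dx, dy, dz, gripper
```

Run:
```python
from h import *
p,R=pose(); print(p,R.as_matrix().round(3),r.get_obs()["joints"])
c=r.camera_info("wrist"); im=r.grab_frame("wrist"); cv2.imwrite("pics/w1.png",im); print(c["mtx"])
cv2.imwrite("pics/w1.png",im)
```

```text
[0.27247503 0.61703855 0.25242749] [[-0.915  0.404 -0.001]
 [ 0.404  0.915 -0.002]
 [-0.    -0.002 -1.   ]] [-1.26309987  0.47773388  0.02236716  1.55631676 -0.01148644  1.10929451
 -0.08308949]
[[308.008911     0.         255.13462547]
 [  0.         308.008911   193.0067065 ]
 [  0.           0.           1.        ]]
```

View pics/w1.png

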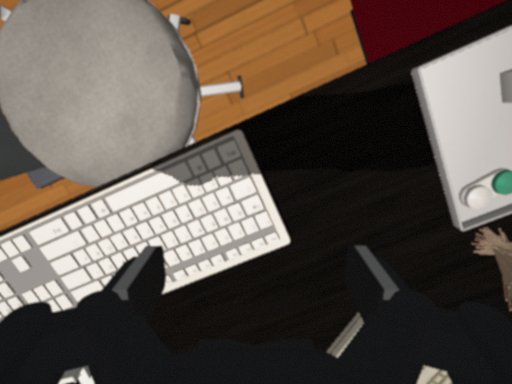

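The moves need all keys, so both calls were refused and nothing moved. This wrist view still shows the start pose, with the keyboard and stool. Resending.

Call:
{"name": "step_arm", "arguments": {"moves": [{"rx":0,"ry":0,"rz":0,"dx":-44,"dy":-37,"dz":0,"gripper":1},{"rx":0,"ry":0,"rz":0,"dx":-44,"dy":-37,"dz":0,"gripper":1},{"rx":0,"ry":0,"rz":0,"dx":-44,"dy":-37,"dz":0,"gripper":1},{"rx":0,"ry":0,"rz":0,"dx":-44,"dy":-37,"dz":0,"gripper":1},{"rx":0,"ry":0,"rz":0,"dx":-44,"dy":-37,"dz":0,"gripper":1},{"rx":0,"ry":0,"rz":0,"dx":-44,"dy":-37,"dz":0,"gripper":1},{"rx":0,"ry":0,"rz":0,"dx":-44,"dy":-37,"dz":0,"gripper":1},{"rx":0,"ry":0,"rz":0,"dx":-44,"dy":-37,"dz":0,"gripper":1},{"rx":0,"ry":0,"rz":0,"dx":-44,"dy":-37,"dz":0,"gripper":1},{"rx":0,"ry":0,"rz":0,"dx":-16,"dy":-48,"dz":0,"gripper":1},{"rx":0,"ry":0,"rz":0,"dx":-16,"dy":-48,"dz":0,"gripper":1},{"rx":0,"ry":0,"rz":0,"dx":-16,"dy":-48,"dz":0,"gripper":1},{"rx":0,"ry":0,"rz":0,"dx":-16,"dy":-48,"dz":0,"gripper":1},{"rx":0,"ry":0,"rz":0,"dx":-16,"dy":-48,"dz":0,"gripper":1},{"rx":0,"ry":0,"rz":0,"dx":-16,"dy":-48,"dz":0,"gripper":1},{"rx":0,"ry":0,"rz":0,"dx":-16,"dy":-48,"dz":0,"gripper":1},{"rx":0,"ry":0,"rz":0,"dx":-16,"dy":-48,"dz":0,"gripper":1},{"rx":0,"ry":0,"rz":0,"dx":-16,"dy":-48,"dz":0,"gripper":1}], "grip_force": 30}}

```text
clock: 2.4
tcp_pos: [0.4573, -0.3018, 0.2532]
orientation: [0.648, 3.074, 0.0]
contact_force: [0.7, -0.1, -0.6]
grip_width: 0.0854
gripper_force: 0.0
```

Call:
{"name": "step_arm", "arguments": {"moves": [{"rx":0,"ry":0,"rz":9.5,"dx":0,"dy":0,"dz":0,"gripper":1},{"rx":0,"ry":0,"rz":9.5,"dx":0,"dy":0,"dz":0,"gripper":1},{"rx":0,"ry":0,"rz":9.5,"dx":0,"dy":0,"dz":0,"gripper":1},{"rx":0,"ry":0,"rz":9.5,"dx":0,"dy":0,"dz":0,"gripper":1},{"rx":0,"ry":0,"rz":9.5,"dx":0,"dy":0,"dz":0,"gripper":1},{"rx":0,"ry":0,"rz":9.5,"dx":0,"dy":0,"dz":0,"gripper":1},{"rx":0,"ry":0,"rz":9.5,"dx":0,"dy":0,"dz":0,"gripper":1},{"rx":0,"ry":0,"rz":9.5,"dx":0,"dy":0,"dz":0,"gripper":1}]}}

```text
clock: 3.4
tcp_pos: [0.4575, -0.3002, 0.2531]
orientation: [-2.409, -2.016, 0.0]
contact_force: [0.1, -0.5, 0.0]
grip_width: 0.085
gripper_force: 0.0
```

```bash
cat > cv.py <<'E'
from h import *
from scipy.optimize import least_squares
def blobs(im,th=120,amin=60):
    m=(im.max(2)>th).astype(np.uint8); n,l,s,ce=cv2.connectedComponentsWithStats(m)
    return [(s[i],ce[i].round(1),l==i) for i in range(1,n) if s[i][4]>amin]
E
python3 - <<'E'
from cv import *
p,R=pose(); print(p,R.as_matrix().round(3),r.get_obs()["joints"])
c=r.camera_info("wrist"); im=r.grab_frame("wrist"); cv2.imwrite("pics/w2.png",im); np.save("w2.npy",c)
E
```

```text
[ 0.45745979 -0.30023971  0.25309302] [[ 0.176  0.984 -0.   ]
 [ 0.984 -0.176  0.   ]
 [ 0.    -0.    -1.   ]] [-0.16801299  0.33595954  0.79820619  1.90200189 -0.28097666  1.01901925
  0.57490465]
```

View pics/w2.png

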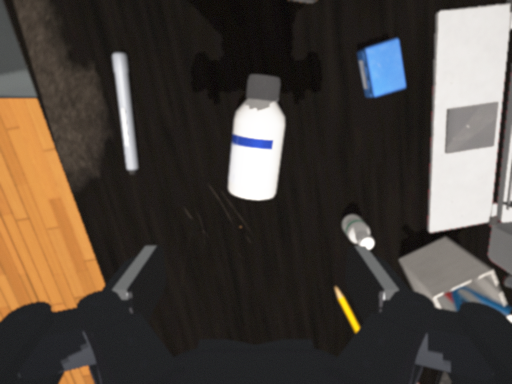

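The wrist view shows the lotion with its cap end at (265,76) and base at (252,197). A drop bottle stands at cap (367,243) with its base near (349,220), and the blue box is at (383,68).

Run:
```python
from cv import *
c=np.load("w2.npy",allow_pickle=True).item()
a=P(c,(265,76),.028);b=P(c,(252,197),.028); print(a,b,np.linalg.norm(a-b),np.degrees(np.arctan2((a-b)[0],(a-b)[1])))
u=(a-b)/np.linalg.norm(a-b)
print("dropB",P(c,(367,243),.062)); print("blue",P(c,(385,66),.029))
print("mid",b+u*.0645)
for th in (0,20,30,45):
    zc=np.array([-u[0]*np.sin(np.radians(th)),-u[1]*np.sin(np.radians(th)),-np.cos(np.radians(th))])
    y=np.array([u[1],-u[0],0]);x=np.cross(y,zc);R=Ro.from_matrix(np.c_[x,y,zc])
    print(th); goto(b+u*.066-zc*.003,R)
```

```text
[ 0.4848784  -0.20507454  0.028     ] [ 0.44749732 -0.33459448  0.028     ] 0.13480638101191003 16.098806557941682
dropB [ 0.56655872 -0.39958475  0.062     ]
blue [ 0.60994353 -0.21743151  0.029     ]
mid [ 0.46538282 -0.27262385  0.028     ]
0
d mm [ 29.9   2.9 222. ] rot [-0.  -0.   5.6]
20
d mm [ 30.9   3.  222.2] rot [  0.9 -20.    5.6]
30
d mm [ 31.4   3.1 222.4] rot [  1.4 -30.    5.5]
45
d mm [ 32.    3.2 222.9] rot [  2.2 -45.    5.3]
```

Call:
{"name": "step_arm", "arguments": {"moves": [{"rx":0,"ry":0,"rz":5.6,"dx":20,"dy":0,"dz":40,"gripper":1},{"rx":0,"ry":-10,"rz":0,"dx":0,"dy":0,"dz":0,"gripper":1},{"rx":0,"ry":-10,"rz":0,"dx":0,"dy":0,"dz":0,"gripper":1},{"rx":0,"ry":-10,"rz":0,"dx":0,"dy":0,"dz":0,"gripper":1},{"rx":0,"ry":-10,"rz":0,"dx":0,"dy":0,"dz":0,"gripper":1},{"rx":0,"ry":0,"rz":0,"dx":0,"dy":0,"dz":0,"gripper":1}]}}

```text
clock: 4.2
tcp_pos: [0.4624, -0.2777, 0.2113]
orientation: [2.072, 1.596, -0.764]
contact_force: [0.2, -0.4, 0.1]
grip_width: 0.0855
gripper_force: 0.0
```

Run:
```python
from cv import *
p,R=pose(); print(p,R.as_matrix().round(3),r.get_obs()["joints"].round(2))
goto([.466,-.271,.12]); goto([.466,-.271,.030])
```

```text
[ 0.46241726 -0.27766491  0.21133634] [[ 0.193  0.966 -0.171]
 [ 0.739 -0.258 -0.622]
 [-0.645 -0.006 -0.764]] [-0.76  0.66  1.12  2.07  0.18  0.76 -0.12]
d mm [64.6  2.3 65. ] rot [0. 0. 0.]
d mm [122.7   2.9 133.7] rot [0. 0. 0.]
```

Call:
{"name": "step_arm", "arguments": {"moves": [{"rx":0,"ry":0,"rz":0,"dx":25,"dy":1,"dz":27,"gripper":1},{"rx":0,"ry":0,"rz":0,"dx":25,"dy":1,"dz":27,"gripper":1},{"rx":0,"ry":0,"rz":0,"dx":25,"dy":1,"dz":27,"gripper":1},{"rx":0,"ry":0,"rz":0,"dx":25,"dy":0,"dz":27,"gripper":1},{"rx":0,"ry":0,"rz":0,"dx":23,"dy":0,"dz":26,"gripper":1},{"rx":0,"ry":0,"rz":0,"dx":0,"dy":0,"dz":0,"gripper":1},{"rx":0,"ry":0,"rz":0,"dx":0,"dy":0,"dz":0,"gripper":-1},{"rx":0,"ry":0,"rz":0,"dx":0,"dy":0,"dz":0,"gripper":-1},{"rx":0,"ry":0,"rz":0,"dx":0,"dy":0,"dz":0,"gripper":-1},{"rx":0,"ry":0,"rz":0,"dx":0,"dy":0,"dz":0,"gripper":-1},{"rx":0,"ry":0,"rz":0,"dx":0,"dy":0,"dz":0,"gripper":-1}], "grip_force": 30}}

```text
clock: 5.58
tcp_pos: [0.4665, -0.2743, 0.0333]
orientation: [2.082, 1.583, -0.756]
contact_force: [-0.2, 1.4, 8.6]
grip_width: 0.0553
gripper_force: 30.9
```

Run:
```python
from cv import *
o=r.get_obs(); print(o["tcp_pos"],o["grip_width"],o["gripper_force"],o["contact_force"],o["joints"].round(2)); print(pose()[1].as_matrix().round(3))
```

```text
[ 0.46652372 -0.27434134  0.03333509] 0.0552866172083392 30.916430354118347 [-0.20507018  1.40486293  8.61484237] [-0.59  0.95  0.87  2.11  0.03  0.46 -0.23]
[[ 0.205  0.964 -0.17 ]
 [ 0.738 -0.267 -0.62 ]
 [-0.643  0.002 -0.766]]
```

Call:
{"name": "step_arm", "arguments": {"moves": [{"rx":0,"ry":0,"rz":0,"dx":-13,"dy":0,"dz":-15,"gripper":-1},{"rx":0,"ry":0,"rz":0,"dx":-26,"dy":0,"dz":-31,"gripper":-1},{"rx":0,"ry":0,"rz":0,"dx":-13,"dy":0,"dz":-15,"gripper":-1},{"rx":0,"ry":9,"rz":0,"dx":0,"dy":0,"dz":0,"gripper":-1},{"rx":0,"ry":9,"rz":0,"dx":0,"dy":0,"dz":0,"gripper":-1},{"rx":0,"ry":9,"rz":0,"dx":0,"dy":0,"dz":0,"gripper":-1},{"rx":0,"ry":9,"rz":0,"dx":0,"dy":0,"dz":0,"gripper":-1},{"rx":0,"ry":9,"rz":0,"dx":0,"dy":0,"dz":0,"gripper":-1},{"rx":0,"ry":9,"rz":0,"dx":0,"dy":0,"dz":0,"gripper":-1},{"rx":0,"ry":9,"rz":0,"dx":0,"dy":0,"dz":0,"gripper":-1},{"rx":0,"ry":9,"rz":0,"dx":0,"dy":0,"dz":0,"gripper":-1},{"rx":0,"ry":9,"rz":0,"dx":0,"dy":0,"dz":0,"gripper":-1},{"rx":0,"ry":9,"rz":0,"dx":0,"dy":0,"dz":0,"gripper":-1},{"rx":0,"ry":0,"rz":0,"dx":0,"dy":0,"dz":0,"gripper":-1}]}}

```text
clock: 7.32
tcp_pos: [0.4637, -0.2765, 0.1096]
orientation: [-1.962, -1.485, -0.909]
contact_force: [-0.3, -0.3, -2.4]
grip_width: 0.055
gripper_force: 33.0
```

Run:
```python
from cv import *
o=r.get_obs(); print(o["tcp_pos"],o["grip_width"],o["gripper_force"],o["contact_force"],o["joints"].round(2)); print(pose()[1].as_matrix().round(3))
im=r.grab_frame("wrist"); sc=r.grab_frame("scene"); t=r.grab_frame("top")
w=cv2.resize(im,(400,300)); s=cv2.resize(sc[190:340,230:430],(400,300),interpolation=cv2.INTER_CUBIC)
cv2.imwrite("pics/m2.png",np.hstack([w,s]))
```

```text
[ 0.46373691 -0.27647995  0.10955285] 0.05500863134660794 32.96816110610962 [-0.29923815 -0.27375572 -2.39978517] [ 0.72  0.74  0.11  1.79 -0.82  1.31  1.06]
[[ 0.177  0.963  0.204]
 [ 0.619 -0.27   0.737]
 [ 0.765 -0.004 -0.644]]
```

View pics/m2.png

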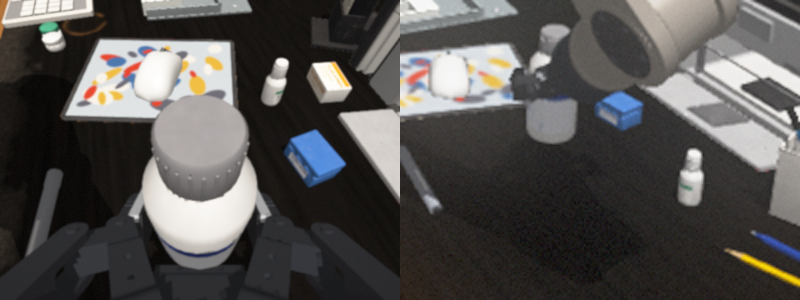

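Call:
{"name": "step_arm", "arguments": {"moves": [{"rx":0,"ry":0,"rz":0,"dx":-11.5,"dy":0,"dz":9.7,"gripper":-1},{"rx":0,"ry":0,"rz":0,"dx":-11.5,"dy":0,"dz":9.7,"gripper":-1},{"rx":0,"ry":0,"rz":0,"dx":-6.1,"dy":0,"dz":5.2,"gripper":-1},{"rx":0,"ry":0,"rz":0,"dx":-3,"dy":0,"dz":2.6,"gripper":-1},{"rx":0,"ry":0,"rz":0,"dx":0,"dy":0,"dz":0,"gripper":-1}]}}

```text
clock: 8.1
tcp_pos: [0.4659, -0.2741, 0.0694]
orientation: [-1.957, -1.49, -0.912]
contact_force: [-0.4, -0.3, -1.6]
grip_width: 0.0554
gripper_force: 33.0
```

Call:
{"name": "step_arm", "arguments": {"moves": [{"rx":0,"ry":0,"rz":0,"dx":-1.5,"dy":0,"dz":1.3,"gripper":-1},{"rx":0,"ry":0,"rz":0,"dx":0,"dy":0,"dz":0,"gripper":-1}]}}

```text
clock: 8.35
tcp_pos: [0.466, -0.2742, 0.0678]
orientation: [-1.957, -1.49, -0.913]
contact_force: [-0.2, 0.6, -1.6]
grip_width: 0.0553
gripper_force: 33.0
```

Call:
{"name": "step_arm", "arguments": {"moves": [{"rx":0,"ry":0,"rz":0,"dx":-1.5,"dy":0,"dz":1.3,"gripper":-1},{"rx":0,"ry":0,"rz":0,"dx":0,"dy":0,"dz":0,"gripper":-1}]}}

```text
clock: 8.6
tcp_pos: [0.4659, -0.2741, 0.0656]
orientation: [-1.957, -1.49, -0.913]
contact_force: [-0.1, 0.3, -1.5]
grip_width: 0.0549
gripper_force: 33.0
```

Call:
{"name": "step_arm", "arguments": {"moves": [{"rx":0,"ry":0,"rz":0,"dx":-1.5,"dy":0,"dz":1.3,"gripper":-1},{"rx":0,"ry":0,"rz":0,"dx":0,"dy":0,"dz":0,"gripper":-1}]}}

```text
clock: 8.85
tcp_pos: [0.4659, -0.274, 0.0635]
orientation: [-1.957, -1.49, -0.912]
contact_force: [0.9, -0.0, -1.8]
grip_width: 0.0553
gripper_force: 33.0
```

Call:
{"name": "step_arm", "arguments": {"moves": [{"rx":0,"ry":0,"rz":0,"dx":-1.5,"dy":0,"dz":1.3,"gripper":-1},{"rx":0,"ry":0,"rz":0,"dx":0,"dy":0,"dz":0,"gripper":-1}]}}

```text
clock: 9.1
tcp_pos: [0.4659, -0.2739, 0.0616]
orientation: [-1.957, -1.49, -0.912]
contact_force: [0.2, 0.3, -1.8]
grip_width: 0.0552
gripper_force: 33.0
```

Call:
{"name": "step_arm", "arguments": {"moves": [{"rx":0,"ry":0,"rz":0,"dx":-1.5,"dy":0,"dz":1.3,"gripper":-1},{"rx":0,"ry":0,"rz":0,"dx":0,"dy":0,"dz":0,"gripper":-1}]}}

```text
clock: 9.35
tcp_pos: [0.4659, -0.2739, 0.0596]
orientation: [-1.957, -1.49, -0.913]
contact_force: [-0.6, -0.2, -1.9]
grip_width: 0.0549
gripper_force: 33.0
```

Call:
{"name": "step_arm", "arguments": {"moves": [{"rx":0,"ry":0,"rz":0,"dx":-1.5,"dy":0,"dz":1.3,"gripper":-1},{"rx":0,"ry":0,"rz":0,"dx":0,"dy":0,"dz":0,"gripper":-1}]}}

```text
clock: 9.6
tcp_pos: [0.4661, -0.2741, 0.0582]
orientation: [-1.957, -1.49, -0.914]
contact_force: [-1.4, -1.4, 2.8]
grip_width: 0.0549
gripper_force: 33.2
```

Call:
{"name": "step_arm", "arguments": {"moves": [{"rx":0,"ry":0,"rz":0,"dx":-1.5,"dy":0,"dz":1.3,"gripper":-1},{"rx":0,"ry":0,"rz":0,"dx":0,"dy":0,"dz":0,"gripper":-1}]}}

```text
clock: 9.85
tcp_pos: [0.466, -0.2741, 0.0581]
orientation: [-1.955, -1.49, -0.916]
contact_force: [-3.8, -1.6, 15.0]
grip_width: 0.055
gripper_force: 34.2
```

Run:
```python
from cv import *
c=r.camera_info("scene"); sc=r.grab_frame("scene"); p,_=pose()
x0,y0=[int(v) for v in pj(c,[p])[0]]
k=sc[y0-30:y0+60,x0-60:x0+60]; cv2.imwrite("pics/s3.png",cv2.resize(k,(800,600),interpolation=cv2.INTER_CUBIC))
for z in (0,.005,.01):
  print(z,(pj(c,[[p[0],p[1]-.028,z],[p[0],p[1],z]])-[x0-60,y0-30])*800/120)
```

```text
0 [[441.97887508 388.91532684]
 [394.8865235  349.56140645]]
0.005 [[442.63313794 376.65084791]
 [395.44590561 337.46089394]]
0.01 [[443.28974052 364.34250966]
 [396.00725009 325.31793158]]
```

View pics/s3.png

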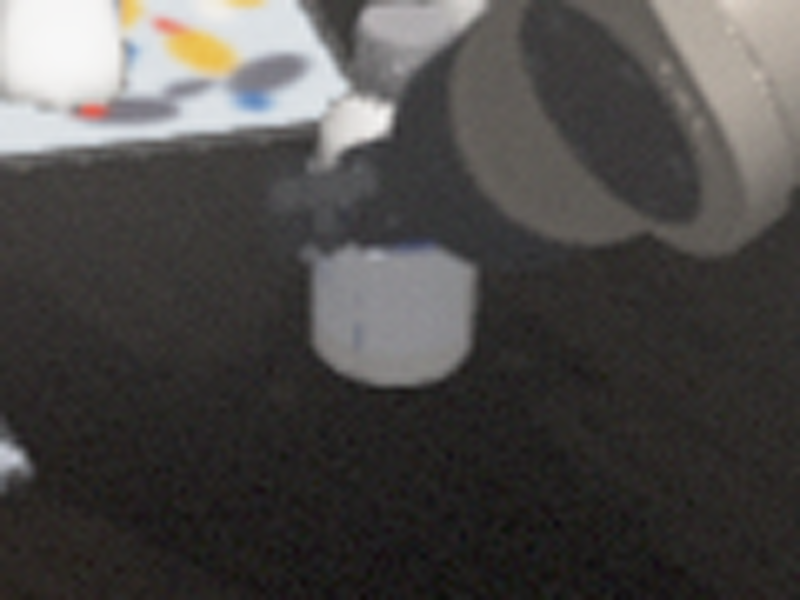

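The scene crop shows the bottle upright with its base bottom edge near (395,387). That matches the predicted desk contact, and the force rose to 15 N. Releasing and backing out.

Call:
{"name": "step_arm", "arguments": {"moves": [{"rx":0,"ry":0,"rz":0,"dx":1.2,"dy":0,"dz":-1,"gripper":-1},{"rx":0,"ry":0,"rz":0,"dx":0,"dy":0,"dz":0,"gripper":1},{"rx":0,"ry":0,"rz":0,"dx":0,"dy":0,"dz":0,"gripper":1},{"rx":0,"ry":0,"rz":0,"dx":0,"dy":0,"dz":0,"gripper":1},{"rx":0,"ry":0,"rz":0,"dx":0,"dy":0,"dz":0,"gripper":1},{"rx":0,"ry":0,"rz":0,"dx":0,"dy":0,"dz":-20,"gripper":1},{"rx":0,"ry":0,"rz":0,"dx":0,"dy":0,"dz":-40,"gripper":1},{"rx":0,"ry":0,"rz":0,"dx":0,"dy":0,"dz":-40,"gripper":1},{"rx":0,"ry":0,"rz":0,"dx":45,"dy":0,"dz":-40,"gripper":1},{"rx":0,"ry":0,"rz":0,"dx":45,"dy":0,"dz":-40,"gripper":1},{"rx":0,"ry":-10,"rz":0,"dx":0,"dy":0,"dz":0,"gripper":1},{"rx":0,"ry":-10,"rz":0,"dx":0,"dy":0,"dz":0,"gripper":1},{"rx":0,"ry":-10,"rz":0,"dx":0,"dy":0,"dz":0,"gripper":1},{"rx":0,"ry":-10,"rz":0,"dx":0,"dy":0,"dz":0,"gripper":1},{"rx":0,"ry":-10,"rz":0,"dx":0,"dy":0,"dz":0,"gripper":1},{"rx":0,"ry":0,"rz":0,"dx":0,"dy":0,"dz":0,"gripper":1}]}}

```text
clock: 11.9
tcp_pos: [0.4465, -0.3483, 0.2433]
orientation: [2.493, 1.91, 0.003]
contact_force: [-0.2, -0.8, -0.1]
grip_width: 0.0857
gripper_force: 0.0
```

Run:
```python
from cv import *
o=r.get_obs(); print(o["tcp_pos"],o["grip_width"],o["contact_force"],o["joints"].round(2)); print(pose()[1].as_matrix().round(3))
for n in ("wrist","top"):
    c=r.camera_info(n); im=r.grab_frame(n); cv2.imwrite(f"pics/{n}4.png",im); np.save(f"{n}4.npy",c)
    print(n,"pred cap top",pj(c,[[.4675,-.269,.129]]), "base", pj(c,[[.4675,-.269,0]]),"dropA",pj(c,[[.605,-.118,.062]]))
    for s,ce,m in blobs(im,100,15): 
        if n=="wrist" or (270<ce[0]<410 and 140<ce[1]<240): print(s,ce,im[m].mean(0).round())
```

```text
[ 0.44652536 -0.34830925  0.24333841] 0.0856564929424066 [-0.1937932  -0.82236605 -0.11288647] [ 0.27  0.32  0.35  1.85 -0.13  0.99  0.41]
[[ 0.26   0.965  0.002]
 [ 0.965 -0.26   0.001]
 [ 0.001  0.002 -1.   ]]
wrist pred cap top [[254.55447256  88.43006794]] base [[254.57160074  92.95234219]] dropA [[ 376.16051001 -157.2373301 ]]
[ 355    0   54   37 1444] [380.3  14.4] [209. 148.  96.]
[  438     0    74   181 12292] [475.7  85.2] [205. 208. 212.]
[  90   14   40  129 1776] [109.9  75.9] [195. 192. 191.]
[ 222   56   65   68 1896] [254.2  90.8] [130. 135. 139.]
[    0    61   113   261 16682] [ 39.4 214.1] [ 77. 145. 214.]
[241  71   7  12  39] [243.5  76.9] [ 97.  98. 101.]
[264  72   8  13  34] [267.2  78. ] [ 97.  98. 101.]
[352 170  37  32 794] [369.7 185.7] [171. 176. 178.]
[ 417  186   95  127 7174] [471.  241.7] [142. 145. 150.]
[382 236  26  51 336] [393.7 260.9] [168.  84.  57.]
[113 247  41  53 570] [131.8 273.1] [117. 117. 116.]
[357 247  41  52 554] [378.4 272.4] [112. 112. 111.]
[ 58 365  37  19 509] [ 77.2 375.6] [ 72. 135. 202.]
top pred cap top [[359.15167302 216.79145843]] base [[351.010067   218.89721704]] dropA [[308.79348937 177.7859859 ]]
[    0     0   512   384 88606] [279.6 199.1] [113. 134. 158.]
[ 323  130   71   36 2084] [357.8 148.5] [177. 178. 184.]
[296 148  19  13 194] [304.9 153.9] [183. 210. 225.]
[329 172  16  13 171] [336.4 178.1] [200. 121.  67.]
[302 174   8   8  50] [305.8 177.5] [170. 171. 176.]
[ 246  181   67   77 3319] [278.9 219.1] [195. 198. 205.]
[387 186   8   8  52] [390.6 189.6] [163. 165. 170.]
[347 211  14  15  72] [352.3 219.4] [101. 102. 107.]
[399 235   6  10  35] [401.7 239. ] [136. 132. 135.]
```

Run:
```python
from cv import *
goto([.4675,-.269,.09])
c=np.load("wrist4.npy",allow_pickle=True).item(); print(P(c,(369.7,185.7),.033))
c=np.load("top4.npy",allow_pickle=True).item(); print(P(c,(390.6,189.6),.035),P(c,(305.8,177.5),.035))
```

```text
d mm [ 85.6   0.2 152.9] rot [0. 0. 0.]
[ 0.56613327 -0.39868302  0.033     ]
[ 0.5652954  -0.40051959  0.035     ] [ 0.61015795 -0.11049635  0.035     ]
```

Call:
{"name": "step_arm", "arguments": {"moves": [{"rx":0,"ry":0,"rz":0,"dx":43,"dy":0,"dz":0,"gripper":1},{"rx":0,"ry":0,"rz":0,"dx":42.5,"dy":0,"dz":0,"gripper":1},{"rx":0,"ry":0,"rz":0,"dx":0,"dy":0,"dz":40,"gripper":1},{"rx":0,"ry":0,"rz":0,"dx":0,"dy":0,"dz":40,"gripper":1},{"rx":0,"ry":0,"rz":0,"dx":0,"dy":0,"dz":40,"gripper":1},{"rx":0,"ry":0,"rz":0,"dx":0,"dy":0,"dz":33,"gripper":1},{"rx":0,"ry":0,"rz":0,"dx":0,"dy":0,"dz":0,"gripper":1},{"rx":0,"ry":0,"rz":0,"dx":0,"dy":0,"dz":0,"gripper":-1},{"rx":0,"ry":0,"rz":0,"dx":0,"dy":0,"dz":0,"gripper":-1},{"rx":0,"ry":0,"rz":0,"dx":0,"dy":0,"dz":0,"gripper":-1},{"rx":0,"ry":0,"rz":0,"dx":0,"dy":0,"dz":0,"gripper":-1},{"rx":0,"ry":0,"rz":0,"dx":0,"dy":0,"dz":-20,"gripper":-1},{"rx":0,"ry":0,"rz":0,"dx":0,"dy":0,"dz":-50,"gripper":-1},{"rx":0,"ry":0,"rz":0,"dx":0,"dy":0,"dz":-30,"gripper":-1}]}}

```text
clock: 13.75
tcp_pos: [0.4681, -0.2688, 0.1916]
orientation: [2.498, 1.902, 0.003]
contact_force: [-0.2, 0.1, -1.8]
grip_width: 0.0554
gripper_force: 32.8
```

Run:
```python
from cv import *
o=r.get_obs(); print(o["tcp_pos"],o["grip_width"],o["contact_force"],o["joints"].round(2)); print(pose()[1].as_matrix().round(3))
c=r.camera_info("top"); f=lambda u,v:(165+u*95/400,145+v*95/400)
pts=dict(FL=f(42,272),FR=f(292,306),BL=f(80,38),BR=f(325,68),large=f(97,235),s1=f(202,268),s2=f(250,275),plate=f(143,360))
w={k:P(c,v,.02) for k,v in pts.items()}
for k,v in w.items(): print(k,v.round(4))
for a,b in (("FL","FR"),("BL","BR"),("FL","BL"),("FR","BR"),("s1","s2")): d=w[b]-w[a]; print(a,b,np.linalg.norm(d).round(4),np.degrees(np.arctan2(d[1],d[0])).round(1))
```

```text
[ 0.46811908 -0.26883296  0.19156704] 0.05539889849004898 [-0.18631595  0.10929662 -1.78962327] [ 0.15  0.33  0.32  1.96 -0.13  0.86  0.27]
[[ 0.266  0.964  0.003]
 [ 0.964 -0.266 -0.001]
 [ 0.     0.003 -1.   ]]
FL [0.5038 0.3456 0.02  ]
FR [0.4739 0.1383 0.02  ]
BL [0.7005 0.3164 0.02  ]
BR [0.6728 0.1105 0.02  ]
large [0.5341 0.3002 0.02  ]
s1 [0.506  0.2128 0.02  ]
s2 [0.4998 0.173  0.02  ]
plate [0.4305 0.2611 0.02  ]
FL FR 0.2095 -98.2
BL BR 0.2078 -97.7
FL BL 0.1989 -8.4
FR BR 0.2008 -8.0
s1 s2 0.0403 -98.8
```

Call:
{"name": "step_arm", "arguments": {"moves": [{"rx":0,"ry":0,"rz":0,"dx":30,"dy":-4,"dz":0,"gripper":-1},{"rx":0,"ry":0,"rz":0,"dx":50,"dy":-8,"dz":0,"gripper":-1},{"rx":0,"ry":0,"rz":0,"dx":50,"dy":-8,"dz":0,"gripper":-1},{"rx":0,"ry":0,"rz":0,"dx":50,"dy":-8,"dz":0,"gripper":-1},{"rx":0,"ry":0,"rz":0,"dx":50,"dy":-8,"dz":0,"gripper":-1},{"rx":0,"ry":0,"rz":0,"dx":50,"dy":-8,"dz":0,"gripper":-1},{"rx":0,"ry":0,"rz":0,"dx":50,"dy":-8,"dz":0,"gripper":-1},{"rx":0,"ry":0,"rz":0,"dx":50,"dy":-8,"dz":0,"gripper":-1},{"rx":0,"ry":0,"rz":0,"dx":50,"dy":-8,"dz":0,"gripper":-1},{"rx":0,"ry":0,"rz":0,"dx":40,"dy":-7,"dz":0,"gripper":-1},{"rx":0,"ry":0,"rz":0,"dx":28,"dy":-4,"dz":0,"gripper":-1},{"rx":0,"ry":0,"rz":-7.3,"dx":0,"dy":0,"dz":0,"gripper":-1},{"rx":0,"ry":0,"rz":0,"dx":0,"dy":0,"dz":0,"gripper":-1}]}}

```text
clock: 15.38
tcp_pos: [0.5235, 0.2327, 0.1893]
orientation: [-2.373, -2.058, -0.0]
contact_force: [0.1, -0.2, -1.7]
grip_width: 0.0555
gripper_force: 32.8
```

Run:
```python
from cv import *
o=r.get_obs(); print(o["tcp_pos"],o["grip_width"],o["joints"].round(2)); print(pose()[1].as_matrix().round(3))
c=r.camera_info("wrist"); im=r.grab_frame("wrist"); np.save("w5.npy",c); cv2.imwrite("pics/w5r.png",im)
def T(x,y,z,o=(.5258,.2418),a=-8.1):
    a=np.radians(a); return [o[0]+x*np.cos(a)-y*np.sin(a),o[1]+x*np.sin(a)+y*np.cos(a),z]
names=dict(L1=(-.033,.026),L2=(-.033,.092),L3=(.033,.092),L4=(.033,.026),s1a=(-.033,-.012),s1b=(-.033,-.05),s1c=(.003,-.05),s1d=(.003,-.012),s2=(-.015,-.073),plate=(-.1,.027))
for k,v in names.items(): print(k,pj(c,[T(*v,.031)]).round())
g=cv2.resize(im,(800,600),interpolation=cv2.INTER_CUBIC)
cv2.imwrite("pics/w5.png",g)
```

```text
[0.52353049 0.23269203 0.18927629] 0.05550510433079514 [-0.6   0.38  0.09  1.87 -0.04  0.89 -0.63]
[[ 0.142  0.99   0.   ]
 [ 0.99  -0.142  0.   ]
 [ 0.     0.    -1.   ]]
L1 [[220. 144.]]
L2 [[217.  66.]]
L3 [[295.  66.]]
L4 [[293. 144.]]
s1a [[221. 185.]]
s1b [[222. 222.]]
s1c [[259. 222.]]
s1d [[259. 185.]]
s2 [[241. 244.]]
plate [[146. 143.]]
```

View pics/w5.png

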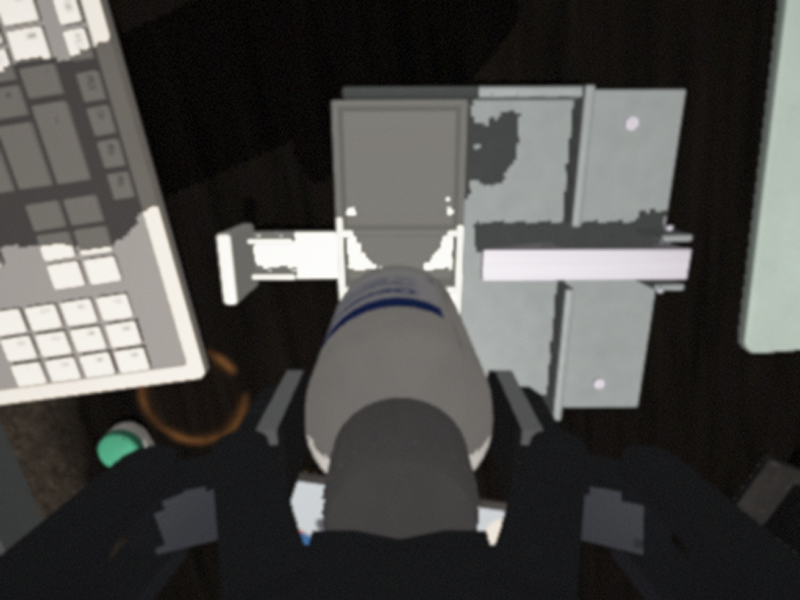

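The tray's large cell spans outer x 330–468 px with inner rows 108–225 (800 scale). That agrees with my model to within about 2 mm, and the yaw matches. Moving over the cell and lowering.

Run:
```python
from cv import *
goto([.534,.299,.106])
```

```text
d mm [67.7  0.6 83.2] rot [0. 0. 0.]
```

Call:
{"name": "step_arm", "arguments": {"moves": [{"rx":0,"ry":0,"rz":0,"dx":34,"dy":0.3,"dz":0,"gripper":-1},{"rx":0,"ry":0,"rz":0,"dx":33.7,"dy":0.3,"dz":0,"gripper":-1},{"rx":0,"ry":0,"rz":0,"dx":0,"dy":0,"dz":25,"gripper":-1},{"rx":0,"ry":0,"rz":0,"dx":0,"dy":0,"dz":25,"gripper":-1},{"rx":0,"ry":0,"rz":0,"dx":0,"dy":0,"dz":18,"gripper":-1},{"rx":0,"ry":0,"rz":0,"dx":0,"dy":0,"dz":10,"gripper":-1},{"rx":0,"ry":0,"rz":0,"dx":0,"dy":0,"dz":5,"gripper":-1},{"rx":0,"ry":0,"rz":0,"dx":0,"dy":0,"dz":0,"gripper":-1}]}}

```text
clock: 16.42
tcp_pos: [0.5341, 0.2994, 0.1062]
orientation: [2.374, 2.058, 0.0]
contact_force: [-0.0, 1.1, -2.0]
grip_width: 0.0554
gripper_force: 32.9
```

Call:
{"name": "step_arm", "arguments": {"moves": [{"rx":0,"ry":0,"rz":0,"dx":0,"dy":0,"dz":2,"gripper":-1},{"rx":0,"ry":0,"rz":0,"dx":0,"dy":0,"dz":0,"gripper":-1}]}}

```text
clock: 16.68
tcp_pos: [0.5341, 0.2995, 0.1043]
orientation: [2.373, 2.058, 0.001]
contact_force: [0.8, -0.5, -1.2]
grip_width: 0.0551
gripper_force: 32.9
```

Call:
{"name": "step_arm", "arguments": {"moves": [{"rx":0,"ry":0,"rz":0,"dx":0,"dy":0,"dz":1.5,"gripper":-1},{"rx":0,"ry":0,"rz":0,"dx":0,"dy":0,"dz":0,"gripper":-1}]}}

```text
clock: 16.92
tcp_pos: [0.5339, 0.2993, 0.1025]
orientation: [-2.373, -2.058, 0.0]
contact_force: [-0.2, -0.2, -1.9]
grip_width: 0.0552
gripper_force: 32.9
```

Call:
{"name": "step_arm", "arguments": {"moves": [{"rx":0,"ry":0,"rz":0,"dx":0,"dy":0,"dz":1.5,"gripper":-1},{"rx":0,"ry":0,"rz":0,"dx":0,"dy":0,"dz":0,"gripper":-1}]}}

```text
clock: 17.18
tcp_pos: [0.5338, 0.2993, 0.1008]
orientation: [-2.373, -2.058, 0.0]
contact_force: [-0.0, -0.5, -1.7]
grip_width: 0.0555
gripper_force: 32.9
```

Call:
{"name": "step_arm", "arguments": {"moves": [{"rx":0,"ry":0,"rz":0,"dx":0,"dy":0,"dz":1.5,"gripper":-1},{"rx":0,"ry":0,"rz":0,"dx":0,"dy":0,"dz":0,"gripper":-1}]}}

```text
clock: 17.42
tcp_pos: [0.5341, 0.2995, 0.0997]
orientation: [2.373, 2.059, 0.001]
contact_force: [-1.0, -0.3, 1.4]
grip_width: 0.0554
gripper_force: 33.0
```

Call:
{"name": "step_arm", "arguments": {"moves": [{"rx":0,"ry":0,"rz":0,"dx":0,"dy":0,"dz":0,"gripper":1},{"rx":0,"ry":0,"rz":0,"dx":0,"dy":0,"dz":0,"gripper":1},{"rx":0,"ry":0,"rz":0,"dx":0,"dy":0,"dz":0,"gripper":1},{"rx":0,"ry":0,"rz":0,"dx":0,"dy":0,"dz":-20,"gripper":1},{"rx":0,"ry":0,"rz":0,"dx":0,"dy":0,"dz":-50,"gripper":1},{"rx":0,"ry":0,"rz":0,"dx":0,"dy":0,"dz":-60,"gripper":1},{"rx":0,"ry":0,"rz":0,"dx":-50,"dy":0,"dz":-20,"gripper":1},{"rx":0,"ry":0,"rz":0,"dx":-50,"dy":0,"dz":0,"gripper":1},{"rx":0,"ry":0,"rz":0,"dx":0,"dy":0,"dz":0,"gripper":1}]}}

```text
clock: 18.55
tcp_pos: [0.52, 0.1955, 0.2501]
orientation: [2.379, 2.05, -0.001]
contact_force: [0.4, 1.6, 0.1]
grip_width: 0.0856
gripper_force: 0.0
```

Run:
```python
from cv import *
print(pose()[0])
def T(x,y,z,o=(.5258,.2418),a=-8.1):
    a=np.radians(a); return [o[0]+x*np.cos(a)-y*np.sin(a),o[1]+x*np.sin(a)+y*np.cos(a),z]
c=r.camera_info("wrist"); im=r.grab_frame("wrist"); np.save("w6.npy",c); cv2.imwrite("pics/w6r.png",im)
print(pj(c,[T(0,.058,.114),T(0,.058,.138),T(0,.058,.03)]))
L,A,V,D=[T(0,.058,.04)[0:2],0,0,0]
for n,v in dict(FL=(-.037,.096),BL=(.037,.096),FR=(-.037,-.096),s1=(-.015,-.031),s2=(-.015,-.073),pl=(-.1,.027)).items(): print(n,pj(c,[T(*v,.031)]).round(1))
g=im[0:330,60:500].copy(); cv2.imwrite("pics/w6.png",cv2.resize(g,(800,600),interpolation=cv2.INTER_CUBIC))
```

```text
[0.51996839 0.195456   0.25005434]
[[253.20311283  58.23048722]
 [253.02670509  53.73412592]
 [253.62024863  68.86263554]]
FL [[216.2  28.1]]
BL [[290.5  27.6]]
FR [[223.2 209.6]]
s1 [[240.8 154.5]]
s2 [[241.5 190.7]]
pl [[159.6 100.8]]
```

View pics/w6.png

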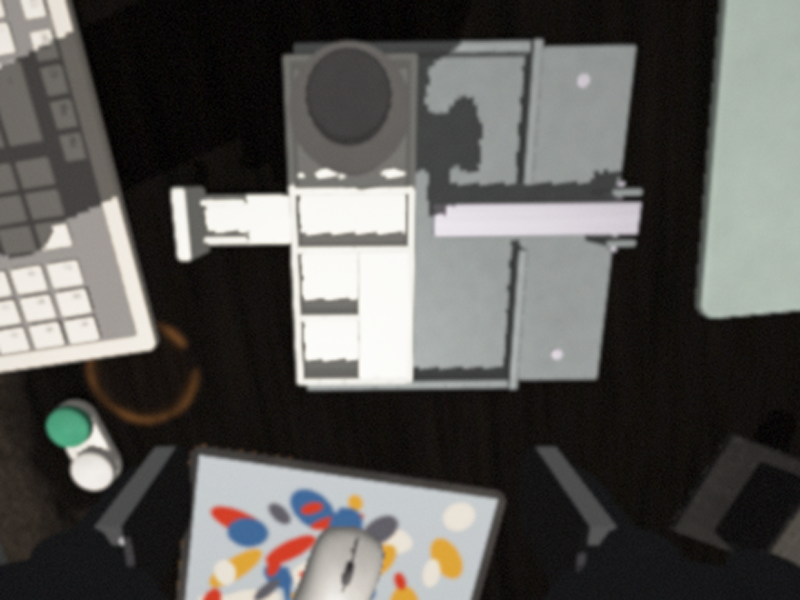

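The lotion stands in the large cell. The small cell centres are at (331,281) and (331,347) crop px, agreeing with the model to about 1 mm. On to the first drop bottle.

Call:
{"name": "step_arm", "arguments": {"moves": [{"rx":0,"ry":0,"rz":0,"dx":-50,"dy":19,"dz":7,"gripper":0.3},{"rx":0,"ry":0,"rz":0,"dx":-51,"dy":19,"dz":7,"gripper":0.3},{"rx":0,"ry":0,"rz":0,"dx":-51,"dy":19,"dz":7,"gripper":0.3},{"rx":0,"ry":0,"rz":0,"dx":-51,"dy":19,"dz":7,"gripper":0.3},{"rx":0,"ry":0,"rz":0,"dx":-51,"dy":19,"dz":7,"gripper":0.3},{"rx":0,"ry":0,"rz":0,"dx":-51,"dy":19,"dz":7,"gripper":0.3},{"rx":0,"ry":0,"rz":0,"dx":-50,"dy":19,"dz":7,"gripper":0.3},{"rx":0,"ry":0,"rz":0,"dx":0,"dy":0,"dz":0,"gripper":0.3}]}}

```text
clock: 19.6
tcp_pos: [0.6013, -0.1745, 0.1995]
orientation: [2.379, 2.05, -0.004]
contact_force: [-0.7, 0.2, 0.2]
grip_width: 0.0553
gripper_force: 0.0
```

```bash
cat > drop.py <<'E'
from cv import *
import sys
def find(x,y):
    print(pose()[0], r.get_obs()["grip_width"])
    c=r.camera_info("wrist"); im=r.grab_frame("wrist"); e=pj(c,[[x,y,.035]])[0]
    b=[q for q in blobs(im,100,60) if np.hypot(*(q[1]-e))<45]; q=min(b,key=lambda q:np.hypot(*(q[1]-e)))
    # fit the silhouette of the two cylinders
    a=np.linspace(0,2*np.pi,40); ring=lambda R,z,xy:np.c_[xy[0]+R*np.cos(a),xy[1]+R*np.sin(a),0*a+z]
    def cost(xy):
        m=np.zeros(im.shape[:2],np.uint8)
        for R,z0,z1 in ((.0125,0,.042),(.008,.042,.062)):
            h=cv2.convexHull(pj(c,np.r_[ring(R,z0,xy),ring(R,z1,xy)]).astype(np.float32)); cv2.fillConvexPoly(m,h.astype(np.int32),1)
        return -(m.astype(bool)&q[2]).sum()/(m.astype(bool)|q[2]).sum()
    p0=P(c,q[1],.033)[:2]; best=min((cost((p0[0]+i*.001,p0[1]+j*.001)),i,j) for i in range(-8,9) for j in range(-8,9))
    xy=(p0[0]+best[1]*.001,p0[1]+best[2]*.001); print(q[0],q[1],e,p0,best,np.round(xy,4)); goto([xy[0],xy[1],.049]); return xy
find(float(sys.argv[1]),float(sys.argv[2]))
E
python3 drop.py .61 -.1105
```

```text
[ 0.60134854 -0.17448021  0.19949152] 0.055313193130004296
[243  96  27  29 588] [255.9 109.7] [254.40000912 110.46819985] [ 0.6114269  -0.11009585] (np.float64(-0.8412017167381974), 0, -1) [ 0.6114 -0.1111]
d mm [ 60.9   1.2 150.6] rot [0. 0. 0.]
```

Call:
{"name": "step_arm", "arguments": {"moves": [{"rx":0,"ry":0,"rz":0,"dx":31,"dy":1,"dz":30,"gripper":0.3},{"rx":0,"ry":0,"rz":0,"dx":30,"dy":0,"dz":30,"gripper":0.3},{"rx":0,"ry":0,"rz":0,"dx":0,"dy":0,"dz":40,"gripper":0.3},{"rx":0,"ry":0,"rz":0,"dx":0,"dy":0,"dz":35,"gripper":0.3},{"rx":0,"ry":0,"rz":0,"dx":0,"dy":0,"dz":15.5,"gripper":0.3},{"rx":0,"ry":0,"rz":0,"dx":0,"dy":0,"dz":0,"gripper":0.3},{"rx":0,"ry":0,"rz":0,"dx":0,"dy":0,"dz":0,"gripper":-1},{"rx":0,"ry":0,"rz":0,"dx":0,"dy":0,"dz":0,"gripper":-1},{"rx":0,"ry":0,"rz":0,"dx":0,"dy":0,"dz":0,"gripper":-1},{"rx":0,"ry":0,"rz":0,"dx":0,"dy":0,"dz":0,"gripper":-1}], "grip_force": 25}}

```text
clock: 20.9
tcp_pos: [0.612, -0.1097, 0.0516]
orientation: [2.372, 2.057, 0.003]
contact_force: [-1.1, 1.3, 6.8]
grip_width: 0.0237
gripper_force: 24.6
```

Call:
{"name": "step_arm", "arguments": {"moves": [{"rx":0,"ry":0,"rz":0,"dx":0,"dy":0,"dz":-20,"gripper":-1},{"rx":0,"ry":0,"rz":0,"dx":0,"dy":0,"dz":-40,"gripper":-1},{"rx":0,"ry":0,"rz":0,"dx":20,"dy":-10,"dz":-20,"gripper":-1},{"rx":0,"ry":0,"rz":0,"dx":44,"dy":-22,"dz":0,"gripper":-1},{"rx":0,"ry":0,"rz":0,"dx":44,"dy":-22,"dz":0,"gripper":-1},{"rx":0,"ry":0,"rz":0,"dx":44,"dy":-22,"dz":0,"gripper":-1},{"rx":0,"ry":0,"rz":0,"dx":44,"dy":-22,"dz":0,"gripper":-1},{"rx":0,"ry":0,"rz":0,"dx":44,"dy":-22,"dz":0,"gripper":-1},{"rx":0,"ry":0,"rz":0,"dx":44,"dy":-20,"dz":0,"gripper":-1},{"rx":0,"ry":0,"rz":0,"dx":20,"dy":-10,"dz":0,"gripper":-1},{"rx":0,"ry":0,"rz":0,"dx":0,"dy":0,"dz":0,"gripper":-1}]}}

```text
clock: 22.28
tcp_pos: [0.5049, 0.2147, 0.1311]
orientation: [-2.369, -2.063, -0.002]
contact_force: [0.2, -0.0, -0.6]
grip_width: 0.0238
gripper_force: 24.7
```

Run:
```python
from cv import *
o=r.get_obs();print(o["tcp_pos"],o["grip_width"],o["contact_force"]); goto([.5069,.2121,.075])
c=r.camera_info("wrist"); im=r.grab_frame("wrist"); cv2.imwrite("pics/w7r.png",im)
print(pj(c,[o["tcp_pos"]]))
```

```text
[0.50491955 0.2146866  0.13107609] 0.02382407581834892 [ 0.18168679 -0.03434042 -0.58206589]
d mm [-2.4  2.3 56.1] rot [0. 0. 0.]
[[255.22002031 271.28113451]]
```

Call:
{"name": "step_arm", "arguments": {"moves": [{"rx":0,"ry":0,"rz":0,"dx":-1.5,"dy":2.2,"dz":20,"gripper":-1},{"rx":0,"ry":0,"rz":0,"dx":0,"dy":0,"dz":25,"gripper":-1},{"rx":0,"ry":0,"rz":0,"dx":0,"dy":0,"dz":15,"gripper":-1},{"rx":0,"ry":0,"rz":0,"dx":0,"dy":0,"dz":6,"gripper":-1},{"rx":0,"ry":0,"rz":0,"dx":0,"dy":0,"dz":0,"gripper":-1}]}}

```text
clock: 22.95
tcp_pos: [0.5076, 0.2103, 0.0641]
orientation: [2.374, 2.058, -0.0]
contact_force: [0.7, 0.1, 0.3]
grip_width: 0.0238
gripper_force: 24.7
```

Call:
{"name": "step_arm", "arguments": {"moves": [{"rx":0,"ry":0,"rz":0,"dx":0,"dy":0,"dz":2,"gripper":-1},{"rx":0,"ry":0,"rz":0,"dx":0,"dy":0,"dz":0,"gripper":-1}]}}

```text
clock: 23.2
tcp_pos: [0.5076, 0.2109, 0.0624]
orientation: [2.373, 2.059, 0.001]
contact_force: [0.3, -0.3, -0.5]
grip_width: 0.024
gripper_force: 24.7
```

Call:
{"name": "step_arm", "arguments": {"moves": [{"rx":0,"ry":0,"rz":0,"dx":0,"dy":0,"dz":1.5,"gripper":-1},{"rx":0,"ry":0,"rz":0,"dx":0,"dy":0,"dz":0,"gripper":-1}]}}

```text
clock: 23.45
tcp_pos: [0.5075, 0.2109, 0.0606]
orientation: [2.373, 2.059, 0.001]
contact_force: [0.6, 0.1, -0.2]
grip_width: 0.0237
gripper_force: 24.8
```

Call:
{"name": "step_arm", "arguments": {"moves": [{"rx":0,"ry":0,"rz":0,"dx":1.5,"dy":0,"dz":1.2,"gripper":-1},{"rx":0,"ry":0,"rz":0,"dx":0,"dy":0,"dz":0,"gripper":-1}]}}

```text
clock: 23.7
tcp_pos: [0.5078, 0.2116, 0.0605]
orientation: [2.374, 2.057, -0.0]
contact_force: [-2.8, -2.8, 14.5]
grip_width: 0.0236
gripper_force: 26.0
```

Call:
{"name": "step_arm", "arguments": {"moves": [{"rx":0,"ry":0,"rz":0,"dx":0,"dy":0,"dz":1.2,"gripper":-1},{"rx":0,"ry":0,"rz":0,"dx":0,"dy":0,"dz":0,"gripper":-1}]}}

```text
clock: 23.95
tcp_pos: [0.5079, 0.2116, 0.0604]
orientation: [2.374, 2.057, 0.0]
contact_force: [-7.2, -4.5, 25.5]
grip_width: 0.0236
gripper_force: 27.0
```

Call:
{"name": "step_arm", "arguments": {"moves": [{"rx":0,"ry":0,"rz":0,"dx":0,"dy":0,"dz":-2.2,"gripper":-1},{"rx":0,"ry":0,"rz":0,"dx":0,"dy":0,"dz":0,"gripper":0.1},{"rx":0,"ry":0,"rz":0,"dx":0,"dy":0,"dz":0,"gripper":0.1},{"rx":0,"ry":0,"rz":0,"dx":0,"dy":0,"dz":0,"gripper":0.1},{"rx":0,"ry":0,"rz":0,"dx":0,"dy":0,"dz":-25,"gripper":0.1},{"rx":0,"ry":0,"rz":0,"dx":0,"dy":0,"dz":-50,"gripper":0.1},{"rx":0,"ry":0,"rz":0,"dx":-20,"dy":5,"dz":-50,"gripper":0.1},{"rx":0,"ry":0,"rz":0,"dx":-50,"dy":11,"dz":-16,"gripper":0.1},{"rx":0,"ry":0,"rz":0,"dx":-50,"dy":11,"dz":0,"gripper":0.1},{"rx":0,"ry":0,"rz":0,"dx":-50,"dy":11,"dz":0,"gripper":0.1},{"rx":0,"ry":0,"rz":0,"dx":-50,"dy":11,"dz":0,"gripper":0.1},{"rx":0,"ry":0,"rz":0,"dx":-50,"dy":11,"dz":0,"gripper":0.1},{"rx":0,"ry":0,"rz":0,"dx":-50,"dy":11,"dz":0,"gripper":0.1},{"rx":0,"ry":0,"rz":0,"dx":-50,"dy":11,"dz":0,"gripper":0.1},{"rx":0,"ry":0,"rz":0,"dx":-50,"dy":12,"dz":0,"gripper":0.1},{"rx":0,"ry":0,"rz":0,"dx":-50,"dy":12,"dz":0,"gripper":0.1},{"rx":0,"ry":0,"rz":0,"dx":-50,"dy":12,"dz":0,"gripper":0.1},{"rx":0,"ry":0,"rz":0,"dx":-50,"dy":12,"dz":0,"gripper":0.1},{"rx":0,"ry":0,"rz":0,"dx":-9,"dy":1,"dz":0,"gripper":0.1},{"rx":0,"ry":0,"rz":0,"dx":0,"dy":0,"dz":0,"gripper":0.1}]}}

```text
clock: 26.45
tcp_pos: [0.555, -0.3796, 0.2007]
orientation: [-2.374, -2.057, 0.0]
contact_force: [0.4, 0.2, 0.1]
grip_width: 0.0471
gripper_force: 0.0
```

```bash
python3 drop.py .566 -.399; python3 -c "
from h import *
print(r.get_obs()['joints'].round(2)); c=r.camera_info('top'); print(P(c,(648*.64,248*.64),.1))
im=r.grab_frame('top'); cv2.imwrite('pics/t8r.png',im)"
```

```text
[ 0.55498282 -0.37955319  0.20066963] 0.04711919992381032
[257 178  27  38 790] [269.7 196.4] [269.26335352 197.80186392] [ 0.56661655 -0.39826184] (np.float64(-0.9231678486997635), 0, -2) [ 0.5666 -0.4003]
d mm [-20.5  14.2 151.7] rot [0. 0. 0.]
[ 0.25  0.54  0.37  1.63 -0.22  1.01  0.55]
[ 0.65951515 -0.46451695  0.1       ]
```

Call:
{"name": "step_arm", "arguments": {"moves": [{"rx":0,"ry":0,"rz":0,"dx":-20,"dy":14,"dz":20,"gripper":0.1},{"rx":0,"ry":0,"rz":0,"dx":-0.5,"dy":0,"dz":40,"gripper":0.1},{"rx":0,"ry":0,"rz":0,"dx":0,"dy":0,"dz":40,"gripper":0.1},{"rx":0,"ry":0,"rz":0,"dx":0,"dy":0,"dz":36,"gripper":0.1},{"rx":0,"ry":0,"rz":0,"dx":0,"dy":0,"dz":15,"gripper":0.1},{"rx":0,"ry":0,"rz":0,"dx":0,"dy":0,"dz":0,"gripper":0.1},{"rx":0,"ry":0,"rz":0,"dx":0,"dy":0,"dz":0,"gripper":-1},{"rx":0,"ry":0,"rz":0,"dx":0,"dy":0,"dz":0,"gripper":-1},{"rx":0,"ry":0,"rz":0,"dx":0,"dy":0,"dz":0,"gripper":-1},{"rx":0,"ry":0,"rz":0,"dx":0,"dy":0,"dz":0,"gripper":-1}]}}

```text
clock: 27.8
tcp_pos: [0.5674, -0.4024, 0.0521]
orientation: [2.371, 2.057, 0.002]
contact_force: [-1.4, 0.2, 6.8]
grip_width: 0.0239
gripper_force: 24.8
```

Call:
{"name": "step_arm", "arguments": {"moves": [{"rx":0,"ry":0,"rz":0,"dx":0,"dy":0,"dz":-20,"gripper":-1},{"rx":0,"ry":0,"rz":0,"dx":0,"dy":0,"dz":-40,"gripper":-1},{"rx":0,"ry":0,"rz":0,"dx":20,"dy":-5,"dz":-20,"gripper":-1},{"rx":0,"ry":0,"rz":0,"dx":50,"dy":-13,"dz":0,"gripper":-1},{"rx":0,"ry":0,"rz":0,"dx":50,"dy":-13,"dz":0,"gripper":-1},{"rx":0,"ry":0,"rz":0,"dx":50,"dy":-13,"dz":0,"gripper":-1},{"rx":0,"ry":0,"rz":0,"dx":50,"dy":-13,"dz":0,"gripper":-1},{"rx":0,"ry":0,"rz":0,"dx":50,"dy":-13,"dz":0,"gripper":-1},{"rx":0,"ry":0,"rz":0,"dx":50,"dy":-13,"dz":0,"gripper":-1},{"rx":0,"ry":0,"rz":0,"dx":50,"dy":-13,"dz":0,"gripper":-1},{"rx":0,"ry":0,"rz":0,"dx":50,"dy":-13,"dz":0,"gripper":-1},{"rx":0,"ry":0,"rz":0,"dx":50,"dy":-13,"dz":0,"gripper":-1},{"rx":0,"ry":0,"rz":0,"dx":50,"dy":-13,"dz":0,"gripper":-1},{"rx":0,"ry":0,"rz":0,"dx":36,"dy":-12,"dz":0,"gripper":-1},{"rx":0,"ry":0,"rz":0,"dx":0,"dy":0,"dz":0,"gripper":-1}]}}

```text
clock: 29.68
tcp_pos: [0.499, 0.1734, 0.1313]
orientation: [-2.366, -2.065, -0.003]
contact_force: [-0.2, -0.5, -0.7]
grip_width: 0.0236
gripper_force: 24.6
```

Run:
```python
from cv import *
o=r.get_obs();print(o["tcp_pos"],o["grip_width"],o["contact_force"]); goto([.501,.1695,.065])
c=r.camera_info("wrist"); im=r.grab_frame("wrist"); cv2.imwrite("pics/w9r.png",im); np.save("w9.npy",c)
```

```text
[0.49899374 0.17335423 0.1313325 ] 0.02360447320618092 [-0.19745884 -0.51014207 -0.67649786]
d mm [-3.7  2.5 66.3] rot [0. 0. 0.]
```

Call:
{"name": "step_arm", "arguments": {"moves": [{"rx":0,"ry":0,"rz":0,"dx":-2,"dy":2,"dz":20,"gripper":-1},{"rx":0,"ry":0,"rz":0,"dx":0,"dy":0,"dz":25,"gripper":-1},{"rx":0,"ry":0,"rz":0,"dx":0,"dy":0,"dz":10,"gripper":-1},{"rx":0,"ry":0,"rz":0,"dx":0,"dy":0,"dz":0,"gripper":-1}]}}

```text
clock: 30.22
tcp_pos: [0.5012, 0.1661, 0.0753]
orientation: [2.375, 2.057, -0.001]
contact_force: [0.3, -0.5, -1.3]
grip_width: 0.024
gripper_force: 24.6
```

Call:
{"name": "step_arm", "arguments": {"moves": [{"rx":0,"ry":0,"rz":0,"dx":3,"dy":0,"dz":5,"gripper":-1},{"rx":0,"ry":0,"rz":0,"dx":0,"dy":0,"dz":5,"gripper":-1},{"rx":0,"ry":0,"rz":0,"dx":0,"dy":0,"dz":2.5,"gripper":-1},{"rx":0,"ry":0,"rz":0,"dx":0,"dy":0,"dz":0,"gripper":-1}]}}

```text
clock: 30.72
tcp_pos: [0.5014, 0.1701, 0.0627]
orientation: [-2.373, -2.059, 0.0]
contact_force: [0.1, 0.4, -0.7]
grip_width: 0.0237
gripper_force: 24.6
```

Call:
{"name": "step_arm", "arguments": {"moves": [{"rx":0,"ry":0,"rz":0,"dx":0,"dy":0,"dz":1.5,"gripper":-1},{"rx":0,"ry":0,"rz":0,"dx":0,"dy":0,"dz":0,"gripper":-1}]}}

```text
clock: 30.98
tcp_pos: [0.5016, 0.1701, 0.0613]
orientation: [-2.373, -2.058, -0.0]
contact_force: [0.1, -0.2, -0.7]
grip_width: 0.0239
gripper_force: 24.6
```

Call:
{"name": "step_arm", "arguments": {"moves": [{"rx":0,"ry":0,"rz":0,"dx":0,"dy":0,"dz":1.3,"gripper":-1},{"rx":0,"ry":0,"rz":0,"dx":0,"dy":0,"dz":0,"gripper":-1}]}}

```text
clock: 31.22
tcp_pos: [0.5017, 0.1704, 0.061]
orientation: [-2.373, -2.058, -0.001]
contact_force: [-3.6, -0.5, 10.5]
grip_width: 0.0235
gripper_force: 25.7
```

Call:
{"name": "step_arm", "arguments": {"moves": [{"rx":0,"ry":0,"rz":0,"dx":0,"dy":0,"dz":-1,"gripper":-1},{"rx":0,"ry":0,"rz":0,"dx":0,"dy":0,"dz":0,"gripper":0.1},{"rx":0,"ry":0,"rz":0,"dx":0,"dy":0,"dz":0,"gripper":0.1},{"rx":0,"ry":0,"rz":0,"dx":0,"dy":0,"dz":0,"gripper":0.1},{"rx":0,"ry":0,"rz":0,"dx":0,"dy":0,"dz":-25,"gripper":0.1},{"rx":0,"ry":0,"rz":0,"dx":0,"dy":0,"dz":-50,"gripper":0},{"rx":0,"ry":0,"rz":0,"dx":0,"dy":0,"dz":-60,"gripper":-1},{"rx":0,"ry":0,"rz":0,"dx":0,"dy":0,"dz":-50,"gripper":-1},{"rx":0,"ry":0,"rz":0,"dx":0,"dy":0,"dz":0,"gripper":-1}]}}

```text
clock: 32.35
tcp_pos: [0.5038, 0.1709, 0.25]
orientation: [2.372, 2.057, 0.013]
contact_force: [-0.2, 0.3, -1.5]
grip_width: 0.0004
gripper_force: 0.0
```

Run:
```python
from cv import *
print(pose()[0])
def T(x,y,z,o=(.5258,.2418),a=-8.1):
    a=np.radians(a); return [o[0]+x*np.cos(a)-y*np.sin(a),o[1]+x*np.sin(a)+y*np.cos(a),z]
c=r.camera_info("wrist"); im=r.grab_frame("wrist"); np.save("w10.npy",c); cv2.imwrite("pics/w10r.png",im)
for n,v in dict(FL=(-.037,.096,.031),FR=(-.037,-.096,.031),BR=(.037,-.096,.031),s1=(-.015,-.031,.071),s2=(-.015,-.073,.071),L=(0,.059,.138),pl=(-.1,.027,.05),pr=(-.1,-.013,.05),nose=(.05,.007,.04)).items(): print(n,((pj(c,[T(*v)])-[60,0])*800/440).round())
cv2.imwrite("pics/w10.png",cv2.resize(im[0:330,60:500],(800,600),interpolation=cv2.INTER_CUBIC))
```

```text
[0.50383374 0.1709114  0.25000713]
FL [[305.  -1.]]
FR [[313. 343.]]
BR [[429. 343.]]
s1 [[347. 246.]]
s2 [[347. 323.]]
L [[385.  20.]]
pl [[188. 133.]]
pr [[194. 210.]]
nose [[461. 173.]]
```

View pics/w10.png

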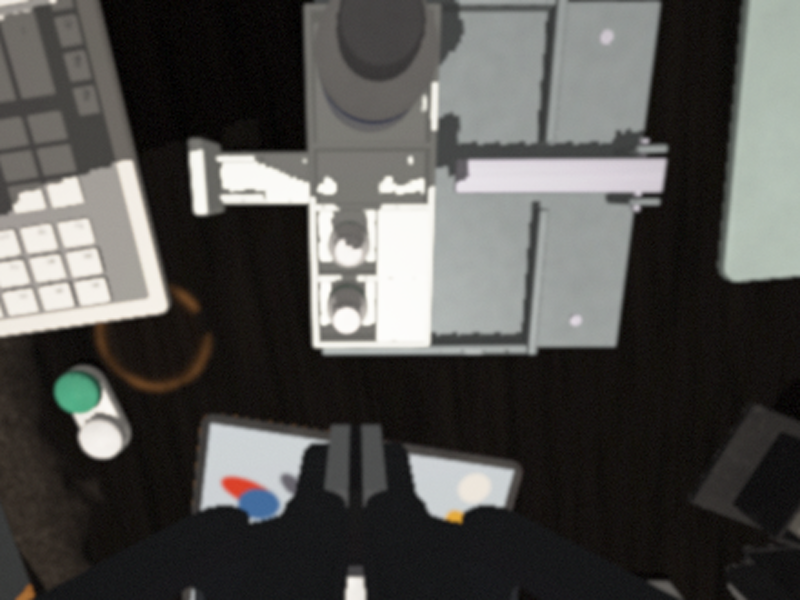

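All three are seated: cap tops at (348,250) and (346,319) against predictions of (347,246) and (347,323). The lotion is in the large cell and the plate's near face is at about x=192, rows 138–215. Next, the push.

Run:
```python
from cv import *
print(pose()[1].as_matrix().round(3)); goto([.4058,.2649,.15]); goto([.4058,.2649,.05])
```

```text
[[ 0.141  0.99   0.003]
 [ 0.99  -0.141  0.002]
 [ 0.003  0.003 -1.   ]]
d mm [  79.5 -109.2   97.5] rot [0. 0. 0.]
d mm [  79.2 -109.5  197.5] rot [0. 0. 0.]
```

Call:
{"name": "step_arm", "arguments": {"moves": [{"rx":0,"ry":0,"rz":0,"dx":26,"dy":-36,"dz":0,"gripper":-1},{"rx":0,"ry":0,"rz":0,"dx":27,"dy":-37,"dz":0,"gripper":-1},{"rx":0,"ry":0,"rz":0,"dx":26.3,"dy":-36.5,"dz":0,"gripper":-1},{"rx":0,"ry":0,"rz":0,"dx":0,"dy":0,"dz":50,"gripper":-1},{"rx":0,"ry":0,"rz":0,"dx":0,"dy":0,"dz":50,"gripper":-1},{"rx":0,"ry":0,"rz":0,"dx":0,"dy":0,"dz":50,"gripper":-1},{"rx":0,"ry":0,"rz":0,"dx":0,"dy":0,"dz":30,"gripper":-1},{"rx":0,"ry":0,"rz":0,"dx":0,"dy":0,"dz":17,"gripper":-1},{"rx":0,"ry":0,"rz":0,"dx":0,"dy":0,"dz":0,"gripper":-1}]}}

```text
clock: 33.52
tcp_pos: [0.4026, 0.2626, 0.0467]
orientation: [2.373, 2.058, -0.009]
contact_force: [0.2, -0.2, 0.7]
grip_width: 0.0001
gripper_force: 0.0
```

Call:
{"name": "step_arm", "arguments": {"moves": [{"rx":0,"ry":0,"rz":0,"dx":0,"dy":2,"dz":0,"gripper":-1},{"rx":0,"ry":0,"rz":0,"dx":0,"dy":3,"dz":0,"gripper":-1},{"rx":0,"ry":0,"rz":0,"dx":0,"dy":3,"dz":0,"gripper":-1},{"rx":0,"ry":0,"rz":0,"dx":0,"dy":3,"dz":0,"gripper":-1},{"rx":0,"ry":0,"rz":0,"dx":0,"dy":3,"dz":0,"gripper":-1}]}}

```text
clock: 34.15
tcp_pos: [0.4177, 0.2623, 0.0491]
orientation: [-2.372, -2.059, 0.001]
contact_force: [-3.6, 0.5, 3.0]
grip_width: -0.0002
gripper_force: 1.8
```

Call:
{"name": "step_arm", "arguments": {"moves": [{"rx":0,"ry":0,"rz":0,"dx":0,"dy":4,"dz":0,"gripper":-1},{"rx":0,"ry":0,"rz":0,"dx":0,"dy":4,"dz":0,"gripper":-1},{"rx":0,"ry":0,"rz":0,"dx":0,"dy":4,"dz":0,"gripper":-1},{"rx":0,"ry":0,"rz":0,"dx":0,"dy":4,"dz":0,"gripper":-1},{"rx":0,"ry":0,"rz":0,"dx":0,"dy":4,"dz":0,"gripper":-1},{"rx":0,"ry":0,"rz":0,"dx":0,"dy":4,"dz":0,"gripper":-1},{"rx":0,"ry":0,"rz":0,"dx":0,"dy":4,"dz":0,"gripper":-1},{"rx":0,"ry":0,"rz":0,"dx":0,"dy":4,"dz":0,"gripper":-1},{"rx":0,"ry":0,"rz":0,"dx":0,"dy":4,"dz":0,"gripper":-1}]}}

```text
clock: 35.28
tcp_pos: [0.454, 0.257, 0.0489]
orientation: [-2.373, -2.059, 0.0]
contact_force: [-3.5, 1.3, 3.8]
grip_width: -0.0001
gripper_force: 2.1
```

Run:
```python
from cv import *
print(pose()[0]); im=r.grab_frame("top"); cv2.imwrite("pics/t11r.png",im); cv2.imwrite("pics/s11r.png",r.grab_frame("scene"))
```

```text
[0.4540424  0.25700931 0.04894865]
```

Call:
{"name": "step_arm", "arguments": {"moves": [{"rx":0,"ry":0,"rz":0,"dx":0,"dy":3,"dz":0,"gripper":-1},{"rx":0,"ry":0,"rz":0,"dx":0,"dy":3,"dz":0,"gripper":-1},{"rx":0,"ry":0,"rz":0,"dx":0,"dy":2,"dz":0,"gripper":-1}]}}

```text
clock: 35.75
tcp_pos: [0.462, 0.2558, 0.0489]
orientation: [2.373, 2.058, 0.0]
contact_force: [-3.8, 1.3, 1.9]
grip_width: 0.0002
gripper_force: 1.8
```

Call:
{"name": "step_arm", "arguments": {"moves": [{"rx":0,"ry":0,"rz":0,"dx":0,"dy":2,"dz":0,"gripper":-1},{"rx":0,"ry":0,"rz":0,"dx":0,"dy":2,"dz":0,"gripper":-1}]}}

```text
clock: 36.0
tcp_pos: [0.4659, 0.2553, 0.049]
orientation: [2.373, 2.058, -0.0]
contact_force: [-3.8, 1.1, 3.1]
grip_width: 0.0002
gripper_force: 1.8
```

Call:
{"name": "step_arm", "arguments": {"moves": [{"rx":0,"ry":0,"rz":0,"dx":0,"dy":2,"dz":0,"gripper":-1},{"rx":0,"ry":0,"rz":0,"dx":0,"dy":2,"dz":0,"gripper":-1}]}}

```text
clock: 36.25
tcp_pos: [0.4698, 0.2548, 0.049]
orientation: [2.373, 2.059, 0.0]
contact_force: [-3.1, 0.4, 1.8]
grip_width: -0.0001
gripper_force: 1.7
```

Call:
{"name": "step_arm", "arguments": {"moves": [{"rx":0,"ry":0,"rz":0,"dx":0,"dy":2,"dz":0,"gripper":-1},{"rx":0,"ry":0,"rz":0,"dx":0,"dy":1,"dz":0,"gripper":-1}]}}

```text
clock: 36.5
tcp_pos: [0.4731, 0.2543, 0.049]
orientation: [2.373, 2.058, 0.001]
contact_force: [-3.0, 0.7, -0.2]
grip_width: 0.0002
gripper_force: 1.2
```

Call:
{"name": "step_arm", "arguments": {"moves": [{"rx":0,"ry":0,"rz":0,"dx":0,"dy":1.5,"dz":0,"gripper":-1},{"rx":0,"ry":0,"rz":0,"dx":0,"dy":1,"dz":0,"gripper":-1}]}}

```text
clock: 36.75
tcp_pos: [0.4752, 0.254, 0.049]
orientation: [-2.373, -2.059, -0.0]
contact_force: [-3.0, 0.8, -0.2]
grip_width: 0.0
gripper_force: 1.5
```

Call:
{"name": "step_arm", "arguments": {"moves": [{"rx":0,"ry":0,"rz":0,"dx":0,"dy":1.5,"dz":0,"gripper":-1},{"rx":0,"ry":0,"rz":0,"dx":0,"dy":1,"dz":0,"gripper":-1}]}}

```text
clock: 37.0
tcp_pos: [0.4772, 0.2535, 0.0489]
orientation: [-2.373, -2.058, 0.002]
contact_force: [-5.5, -0.1, 4.5]
grip_width: -0.0
gripper_force: 3.0
```

Call:
{"name": "step_arm", "arguments": {"moves": [{"rx":0,"ry":0,"rz":0,"dx":0,"dy":1.5,"dz":0,"gripper":-1},{"rx":0,"ry":0,"rz":0,"dx":0,"dy":1,"dz":0,"gripper":-1}]}}

```text
clock: 37.25
tcp_pos: [0.4779, 0.2527, 0.0487]
orientation: [-2.371, -2.058, 0.007]
contact_force: [-11.3, -0.7, 9.4]
grip_width: -0.0002
gripper_force: 5.7
```

Call:
{"name": "step_arm", "arguments": {"moves": [{"rx":0,"ry":0,"rz":0,"dx":0,"dy":-4,"dz":0,"gripper":-1},{"rx":0,"ry":0,"rz":0,"dx":0,"dy":-15,"dz":0,"gripper":-1},{"rx":0,"ry":0,"rz":0,"dx":0,"dy":-21,"dz":0,"gripper":-1},{"rx":0,"ry":0,"rz":0,"dx":0,"dy":0,"dz":-50,"gripper":-1},{"rx":0,"ry":0,"rz":0,"dx":0,"dy":0,"dz":-60,"gripper":-1},{"rx":0,"ry":0,"rz":0,"dx":-40,"dy":10,"dz":-50,"gripper":-1},{"rx":0,"ry":0,"rz":0,"dx":-50,"dy":30,"dz":-40,"gripper":-1},{"rx":0,"ry":0,"rz":0,"dx":-30,"dy":30,"dz":0,"gripper":-1},{"rx":0,"ry":0,"rz":0,"dx":0,"dy":0,"dz":0,"gripper":-1},{"rx":0,"ry":0,"rz":0,"dx":0,"dy":0,"dz":0,"gripper":-1}]}}

```text
clock: 38.5
tcp_pos: [0.4893, 0.1386, 0.2422]
orientation: [-2.372, -2.059, 0.0]
contact_force: [-0.0, -0.0, -0.4]
grip_width: -0.0002
gripper_force: 0.0
```

```bash
cat > fin.py <<'E'
from cv import *
from scipy.signal import fftconvolve
print(pose()[0])
c=r.camera_info("wrist"); im=r.grab_frame("wrist"); cv2.imwrite("pics/w12r.png",im)
a0=np.radians(-8.1); ex=np.array([np.cos(a0),np.sin(a0)]); ey=np.array([-ex[1],ex[0]])
def rect(c,im,o,z,n=440,s=.0005):
    "rectify plane z in tray axes, x right (-.13..), y up"
    g=np.array([[o[0]+(-.13+j*s)*ex[0]+(.12-i*s)*ey[0],o[1]+(-.13+j*s)*ex[1]+(.12-i*s)*ey[1],z] for i in range(0,n*1+40) for j in range(n)])
    q=pj(c,g).astype(np.float32); h=n+40
    return cv2.remap(im,q[:,0].reshape(h,n),q[:,1].reshape(h,n),cv2.INTER_LINEAR)
o=np.array([.5258,.2418])
c0=np.load("w10.npy",allow_pickle=True).item(); im0=cv2.imread("pics/w10r.png")
A=rect(c0,im0,o,.031); 
best=[]
tpl=cv2.cvtColor(A,cv2.COLOR_BGR2GRAY)[290:460,180:340]   # small cells + ledge, before
for d in [0]:
    B=cv2.cvtColor(rect(c,im,o+.06*ex,.031),cv2.COLOR_BGR2GRAY)
    m=cv2.matchTemplate(B,tpl,cv2.TM_CCOEFF_NORMED); _,v,_,l=cv2.minMaxLoc(m)
    print("match",v,"tray moved x mm",60+(l[0]-180)*.5,"y mm",-(l[1]-290)*.5)
cv2.imwrite("pics/rA.png",A); cv2.imwrite("pics/rB.png",B)
E
python3 fin.py
```

```text
[0.48932522 0.13864424 0.24218424]
match 0.869042158126831 tray moved x mm 65.0 y mm -1.0
```

```bash
cat >> fin.py <<'E'
print("--catch")
s0=cv2.imread("pics/scene0_raw.png"); s1=r.grab_frame("scene"); cs=r.camera_info("scene")
X0=rect(c0,im0,o+.07*ex,.041); X1=rect(c,im,o+.07*ex,.041)
S0=rect(cs,s0,o+.07*ex,.041); S1=rect(cs,s1,o+.07*ex,.041)
def mask(I): 
    I=I.astype(int); return ((I[...,0]-I[...,1]>4)&(I[...,2]-I[...,1]>1)&(I[...,1]>120))
for n,I in (("w0",X0),("w1",X1),("s0",S0),("s1",S1)):
    m=mask(I).astype(np.uint8); m[:170]=0; m[290:]=0
    k,l,st,ce=cv2.connectedComponentsWithStats(m); i=1+np.argmax(st[1:,4]); print(n,st[i],ce[i].round(1))
E
python3 fin.py
```

```text
[0.48914653 0.13910659 0.242082  ]
match 0.8704644441604614 tray moved x mm 65.0 y mm -1.0
--catch
w0 [ 213  210  227   42 7774] [331.6 228.6]
w1 [ 213  209  227   44 7955] [328.7 228.3]
s0 [ 214  210  112   80 4668] [263.8 246. ]
s1 [ 281  199  159   87 5872] [368.2 234.2]
```

```bash
python3 -c "
from bench import r
print(r.hand_in())"
```

```text
the job is handed in; nothing more can be done
None
```

I handed the job in at about 39 s of the 72 s allowed. The lotion was stood upright, released, re-gripped from above and set in the large cell, with one eye-drop bottle in each small cell. The tray was pushed to its stop, about 64 mm of travel. The wrist camera measured the catch at its resting position. I did not re-check the bottles individually after the push, and the hand-in call returned no verdict.

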